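Build a two-tier can display in the cold store

ROBOT

A 6-joint arm with a two-finger parallel gripper is mounted at the origin on the work surface. World frame = base frame: x ahead of the robot, y to its left, z up, the work surface at z = 0. Lengths are in m, angles in rad, forces in N, time in s.
With the tool pointing down it reaches from about 0.275 to 0.825 m from the base axis. Payload 5.2 kg.
Tool frame: the origin (TCP) lies midway between the tips of the shut fingers; the grasp point (between the pads) lies 19 mm behind it; z points along the fingers, y is the direction in which the jaws open and shut (so a half turn about z gives the same grasp; the last joint's range is limited). The gripper opens to 93 mm and grips with 3 to 60 N. Pads are 15 mm wide; open, the fingers measure 128 mm over their backs; the gripper's body (75 mm by 188 mm) begins 65 mm behind the grasp point.
Start: joints at [1.046, 0.259, 1.535, -0, 1.348, -0.203], TCP at [0.174, 0.522, 0.219] pointing down, gripper open.
Joint ranges: [-3.14, 3.14], [-0.91, 2.08], [0.19, 2.58], [-1.22, 4.36], [0.22, 2.71], [-3.12, 3.12]. Speed limits (rad/s): [2.57, 2.57, 3.14, 3.14, 3.14, 3.14].

INTERFACE

Orientations are given as a unit quaternion [x, y, z, w].
In Python, from station import sensors, snapshot, camera_info, job, recognise, trace, pinpoint gives the robot as it stands.
- The arm moves only by the tool servo_tool, never from a script. Its argument "deltas" is a list of rows, each a list of 3 entries, a list of its own where there are three numbers: the opening, from 0 (shut) to 1 (fully open), then the shift along the tool's x, y, z in mm, then the turn, a rotation vector about the tool's x, y, z in rad. A call has 1 to 10 rows; each row is the pose to reach, as a shift and turn from the pose measured when the call began, along the tool's axes at that moment; what a row does not reach only later rows make up. A row lasts 1/10 s, in which the tool goes at most 50 mm and 8.59 degrees, less where a joint would pass 70% of its speed; a pose out of reach is approached as far as the arm can. A call with a gripper value outside its range is refused whole. The fingers move at their own pace and stop on an object; "squeeze" is the grip in N (left out, the last holds). Time passes only in rows, so rows that repeat a pose let the fingers close. It gives the time, the measured TCP pose, the force and the opening at its end, in the units of the state.
- sensors.state(): the state, without advancing time (a new reading comes with each control period).
- snapshot(name): name is "side" or "top" or "wrist"; returns the picture (400x640x3 uint8, red, green, blue); there is no depth.
- camera_info(name): a dict with "fovy" (degrees; the focal length in pixels is half the picture's height over the tangent of half this angle, whatever the lens; pixels are square), "cx", "cy" (the principal point, pixels), "R" (3x3) and "t" (3): a world point X has camera coordinates R X + t. Camera axes: x right, y down, z forward; pixel columns grow to the right and rows downward; lengths in m; the calibration is good to about 2 mm. A picture is of the moment at which its call begins: read the wrist's pose just before it. camera_info takes no time and is no camera call; for the wrist camera it gives the pose at the moment of the call.
- job.sign_off(): hands the job in, once; it reports no verdict.
Trained networks look in the newest picture that a camera, given by its name, has taken for a name from the list of things; names that differ only in an ending like _2 or _b are one class to them, and where a whole thing is asked for, a point or a joint stands for the part that bears it (a point fixed in the world has none). Each returns a list of dicts, best first, with "p" (0 to 1); they miss things now and then, are a little off and sometimes report something else, mostly with a low value. They report only what shows in the picture. A call takes as long as a camera call. They do not tell look-alikes from the thing itself.
- recognise(query, camera): "point" ([x, y, z] in m, in world coordinates, good to about 4 mm: the middle of the surface that is visible of it).
- trace(query, camera): "region" (400x640 bool, what is visible of it).
- pinpoint(query, camera): "point" ([x, y, z] in m, in world coordinates, good to about 4 mm: a listed point, or the origin of a listed thing).
The state is a dict: "time": time; "joint_positions": joint angles; "qd": joint speeds; "joint_efforts": joint torques, N m; "position": TCP position; "orientation": TCP orientation; "ft_force": force on the tool from outside, world axes, zero at the start; "wrist_torque": the same for the moment, N m; "finger_gap": finger opening in m.
Only numpy, scipy, OpenCV 4.12 (cv2) and the standard library are available. Lean on these libraries where they do the work, as an engineer would, in place of code of your own. Each camera call takes 0.05 s, during which the arm holds its last target.

TASK

Build the two-tier sample display on the little wooden pallet: taking the single cans that stand loose on the bench, stand the orange one on the white disc and the pink one on the red disc, lay the small empty cardboard tray level and open side up across the two cans, in line with the pallet and centred over it, and then stand the green can in the tray above the orange one and the black can in the tray above the pink one. All four cans end upright; knock no can over, and leave the blue can and the brown bottle standing where they are.

Things in the scene. Friction and masses are not known exactly. Their poses are not given: they have to be found in the camera images.
- orange_can: Lower tier, goes on the white disc. Mini drink can, 52 mm diameter, 90 mm tall, standing upright, about 165 g; orange all round and on top, with a white band at mid-height. The body has straight sides from 8 to 80 mm above the underside; below that it tapers to a 42 mm flat foot. Origin: centre of the underside; z up along its axis.
- pink_can: Lower tier, goes on the red disc. Mini drink can, 52 mm diameter, 90 mm tall, standing upright, about 165 g; pink all round and on top, with a white band at mid-height. The body has straight sides from 8 to 80 mm above the underside; below that it tapers to a 42 mm flat foot. Origin: centre of the underside; z up along its axis.
- green_can: Upper tier, above the orange can. Mini drink can, 52 mm diameter, 90 mm tall, standing upright, about 165 g; light green all round and on top, with a white band at mid-height. The body has straight sides from 8 to 80 mm above the underside; below that it tapers to a 42 mm flat foot. Origin: centre of the underside; z up along its axis.
- black_can: Upper tier, above the pink can. Mini drink can, 52 mm diameter, 90 mm tall, standing upright, about 165 g; black all round and on top, with a white band at mid-height. The body has straight sides from 8 to 80 mm above the underside; below that it tapers to a 42 mm flat foot. Origin: centre of the underside; z up along its axis.
- carton_tray: Empty open-topped cardboard-brown tray, rigid, loose, about 70 g, lying open side up on the table: outside 66 mm (its x) by 186 mm (its y, the long way) by 28 mm tall; walls and floor 3 mm thick. It can be gripped from outside across its 66 mm width, at the middle of its length. Origin: centre of the underside; z up. It is symmetrical end for end.
- pallet: Small fixed wooden pallet on the table, 106 mm (its x) by 220 mm (its y, the long way), top 36 mm above the table. Two coloured discs lie on it, 56 mm to either side of its middle along its y; which disc is at which end varies. Origin: centre of the underside, on the table; z up.
- white_disc: White disc fixed on the pallet's top, 70 mm diameter, 4 mm thick, its top 40 mm above the table. Origin: centre of its underside; z up.
- red_disc: Red disc fixed on the pallet's top, 70 mm diameter, 4 mm thick, its top 40 mm above the table. Origin: centre of its underside; z up.
- blue_can: Bystander, to be left alone. Mini drink can, 52 mm diameter, 90 mm tall, standing upright, about 165 g; blue all round and on top, with a white band at mid-height. The body has straight sides from 8 to 80 mm above the underside; below that it tapers to a 42 mm flat foot. Origin: centre of the underside; z up along its axis.
- sample_bottle: Bystander, to be left alone: brown glass bottle with white cap and paper label, 48 mm diameter, 110 mm tall, standing among the cans. Origin: centre of the underside; z up.
There are look-alikes about, which are no part of the job. Of the things that look like the black_can, the middle-sized one is meant.

How it is judged:
By the outcome, as a careful person would: the job done as asked, in the order asked, and still so for the second after the job is handed in, with the robot touching nothing.
It also fails if it takes over 109 s, if anything falls off the work surface, if the arm or the gripper's body presses on something with over 40 N, if the wrist force passes 120 N, or if a joint passes its speed limit or range.

## Working session

There is one attempt and no reset: what is moved stays moved. The work goes in short steps, Python scripts to look and compute and a tool call to move; the robot and the scene stay as the last step left them, time stands still between calls to the robot, and variables do not carry over. Pictures are saved under pics/ and viewed, and the job is handed in when it is done.

Besides the shell and the picture viewer there is one more tool, called after "Request:" by a JSON object that holds its "name" and its "arguments", one argument or row to a line. servo_tool: Moves the arm, as the interface text tells. Its arguments: {"type":"object","properties":{"deltas":{"type":"array","items":{"type":"array"}},"squeeze":{"type":"number"}},"required":["deltas"]}

```bash
ls; mkdir -p pics; python3 - <<'E'
from station import sensors, snapshot, camera_info
import cv2
s=sensors.state();print(s)
for n in ["side","top","wrist"]:
    im=snapshot(n);cv2.imwrite(f"pics/{n}0.png",im[:,:,::-1]);print(n,camera_info(n))
E
```

```text
pics
{'time': 0.0, 'joint_positions': array([ 1.04620761e+00,  2.59312023e-01,  1.53608217e+00, -1.04464858e-05,
        1.34801873e+00, -2.02815800e-01]), 'qd': array([-4.00995211e-04, -2.28588763e-04, -2.74916353e-05,  3.67330548e-04,
        1.08540271e-03,  2.82074304e-04]), 'joint_efforts': array([ 5.46849551e-04, -4.37305498e+01, -2.84004217e+01,  7.18798768e-02,
        4.10428375e-02, -1.39883336e-04]), 'position': array([0.17364191, 0.52128354, 0.21783477]), 'orientation': array([ 1.60192068e-01,  9.87085444e-01, -8.52411570e-04, -3.19008564e-04]), 'ft_force': array([ 0.65813385,  0.32494356, -0.07708325]), 'wrist_torque': array([-0.05848522,  0.01594279, -0.00874491]), 'finger_gap': 0.09274013302232006}
side {'fovy': 46.31809847667383, 'cx': 319.9724812289051, 'cy': 192.85287127129723, 'R': array([[ 0.74922022, -0.66230647, -0.00438192],
       [-0.45220263, -0.50668831, -0.73401617],
       [ 0.48392339,  0.55192127, -0.67911785]]), 't': array([-0.34885862,  0.32550822,  0.75795186])}
top {'fovy': 56.500544265855474, 'cx': 315.3763598002123, 'cy': 202.29704617306172, 'R': array([[-0.02931759, -0.99916058,  0.02861143],
       [-0.99531969,  0.02654408, -0.09292   ],
       [ 0.09208254, -0.03120171, -0.99526241]]), 't': array([0.05384359, 0.5036346 , 0.83596886])}
wrist {'fovy': 71.4280665068049, 'cx': 318.6948491593547, 'cy': 198.448118993771, 'R': array([[ 0.31583347,  0.94881307, -0.00172331],
       [ 0.90660404, -0.30124655,  0.29549897],
       [ 0.27985415, -0.09489082, -0.9553415 ]]), 't': array([-0.54945653, -0.03519796,  0.3924486 ])}
```

View pics/top0.png

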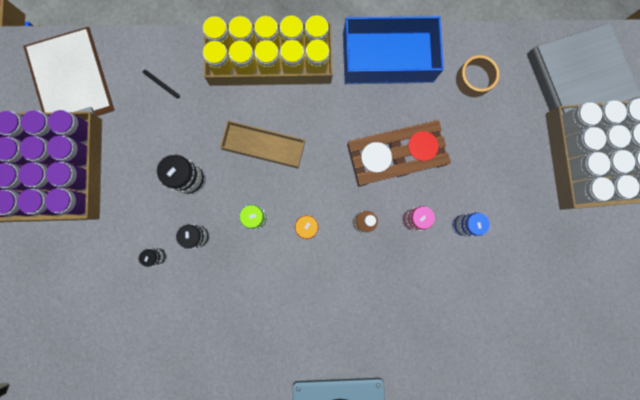

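View pics/side0.png

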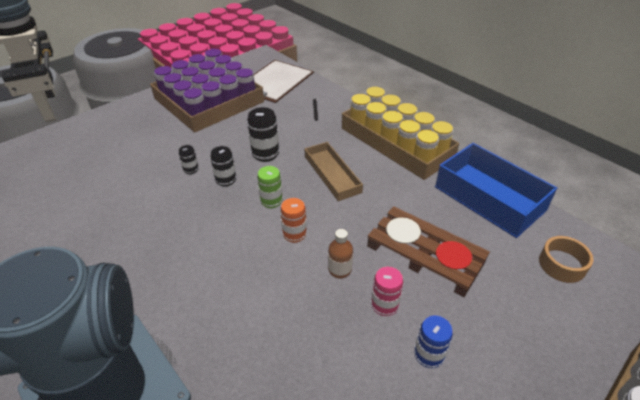

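View pics/wrist0.png

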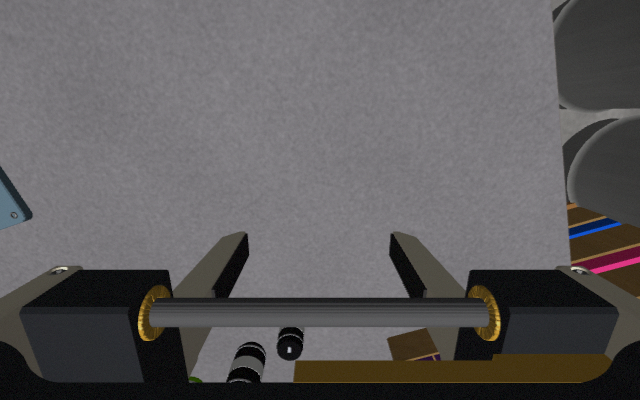

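```bash
cat > h.py <<'E'
import numpy as np, cv2, os
from scipy.optimize import minimize
from station import sensors, snapshot, camera_info, job, recognise, trace, pinpoint
def proj(P,ci):
    f=200/np.tan(np.radians(ci['fovy'])/2)
    c=np.asarray(P)@np.array(ci['R']).T+np.array(ci['t'])
    return np.c_[ci['cx']+f*c[:,0]/c[:,2],ci['cy']+f*c[:,1]/c[:,2]]
def back(u,v,z,ci):
    f=200/np.tan(np.radians(ci['fovy'])/2)
    R=np.array(ci['R']);d=R.T@np.array([(u-ci['cx'])/f,(v-ci['cy'])/f,1]);c=-R.T@np.array(ci['t'])
    return c+d*(z-c[2])/d[2]
a=np.linspace(0,2*np.pi,40,endpoint=False);C=np.c_[np.cos(a),np.sin(a)]
def can(z0=0,prof=((0,21),(8,26),(80,26),(90,22))):
    return np.vstack([np.c_[C*r/1000,np.full(40,z0+z/1000)] for z,r in prof])
def box(lx,ly,z0,z1): return np.array([[x*lx/2,y*ly/2,z] for x in(-1,1) for y in(-1,1) for z in(z0,z1)])
def sil(M,p,ci,S=4):
    x,y=p[:2];t=p[2] if len(p)>2 else 0
    R=np.array([[np.cos(t),-np.sin(t),0],[np.sin(t),np.cos(t),0],[0,0,1]])
    q=proj(M@R.T+[x,y,0],ci)
    h=cv2.convexHull(((q+.5)*S*16).astype(np.int32))
    m=np.zeros((400*S,640*S),np.uint8);cv2.fillConvexPoly(m,h,1,shift=4)
    return cv2.resize(m.astype(np.float32),(640,400),interpolation=cv2.INTER_AREA)
def fit(M,p0,mask,ci):
    m=mask.astype(np.float32)
    def c(p):
        s=sil(M,p,ci);return 1-np.minimum(s,m).sum()/np.maximum(s,m).sum()
    p0=np.array(p0,float);n=len(p0)
    sx=np.vstack([p0]+[p0+d for d in np.diag([.008,.008,.1][:n])])
    r=minimize(c,p0,method='Nelder-Mead',options=dict(initial_simplex=sx,xatol=1e-4,fatol=1e-4,maxfev=150))
    return r.x,1-r.fun
E
python3 - <<'E'
from h import *
g={'orange_can':(306,227),'pink_can':(423,218),'green_can':(251,216),'black_can':(189,236),'blue_can':(475,224)}
ims={c:snapshot(c) for c in('top','side')}
for c in ims: np.save(f'pics/{c}.npy',ims[c])
for n in list(g)+['carton_tray','pallet','white_disc','red_disc','sample_bottle']:
  for c in('top','side'):
    ci=camera_info(c)
    r=trace(n,c)
    for i,d in enumerate(r):
      m=np.array(d['region']);ys,xs=np.nonzero(m)
      print(n,c,i,round(d['p'],2),m.sum(),xs.mean().round(),ys.mean().round())
      np.save(f'pics/m_{n}_{c}_{i}.npy',m)
      if n in g and m.sum()>50:
        p0=back(*g[n],.09,camera_info('top'))[:2]
        print('   ',fit(can(),p0,m,ci))
E
```

```text
orange_can top 0 0.82 473 306.0 227.0
    (array([0.44781467, 0.06319331]), np.float64(0.9545806646347046))
orange_can side 0 0.85 975 293.0 220.0
    (array([0.44741356, 0.06518589]), np.float64(0.958011269569397))
pink_can top 0 0.66 672 418.0 218.0
    (array([ 0.46102768, -0.18811144]), np.float64(0.9435417056083679))
pink_can side 0 0.67 1319 386.0 291.0
    (array([ 0.46061458, -0.18639776]), np.float64(0.9580469131469727))
green_can top 0 0.85 549 253.0 217.0
    (array([0.47272913, 0.17950623]), np.float64(0.9536688327789307))
green_can top 1 0.4 473 306.0 227.0
    (array([0.4733435 , 0.17836009]), np.float64(0.0))
green_can side 0 0.61 901 269.0 186.0
    (array([0.47355595, 0.18210614]), np.float64(0.9667808413505554))
black_can top 0 0.89 650 192.0 237.0
    (array([0.43449681, 0.31266536]), np.float64(0.9408020377159119))
black_can top 1 0.81 426 152.0 257.0
    (array([0.43513274, 0.30768522]), np.float64(0.0))
black_can top 2 0.67 1519 180.0 175.0
    (array([0.43513274, 0.30768522]), np.float64(0.0))
black_can side 0 0.93 849 222.0 166.0
    (array([0.43448088, 0.3144
[... 243 characters left out ...]
2 745 471.0 224.0
    (array([ 0.44422644, -0.30674894]), np.float64(0.9559892416000366))
blue_can side 0 0.68 1471 433.0 341.0
    (array([ 0.44417477, -0.30502845]), np.float64(0.9554505944252014))
carton_tray top 0 0.77 2413 262.0 144.0
carton_tray side 0 0.77 1822 333.0 171.0
pallet top 0 0.84 2751 397.0 153.0
pallet side 0 0.67 3353 428.0 250.0
pallet side 1 0.49 869 222.0 166.0
white_disc top 0 0.93 724 377.0 157.0
white_disc side 0 0.59 688 403.0 230.0
red_disc top 0 0.94 708 423.0 146.0
red_disc top 1 0.49 2453 262.0 144.0
red_disc side 0 0.61 760 453.0 255.0
sample_bottle top 0 0.94 392 365.0 222.0
sample_bottle side 0 0.71 1028 340.0 255.0
sample_bottle side 1 0.68 1005 293.0 220.0
```

```bash
python3 - <<'E'
from h import *
D=np.vstack([np.c_[C*.035,np.full(40,z)] for z in(.036,.04)])
P={}
for n,uv in dict(white_disc=(377,157),red_disc=(423,146)).items():
  p0=back(*uv,.04,camera_info('top'))[:2]
  for c in('top','side'):
    P[n,c]=fit(D,p0,np.load(f'pics/m_{n}_{c}_0.npy'),camera_info(c));print(n,c,P[n,c])
for c in('top','side'):
  w,r=P['white_disc',c][0],P['red_disc',c][0];d=w-r
  print('pallet',c,(w+r)/2,np.linalg.norm(d),np.degrees(np.arctan2(-d[0],d[1])))
for c in('top','side'):
  m=np.load(f'pics/m_carton_tray_{c}_0.npy')
  p0=list(back(262,144,.014,camera_info('top'))[:2])
  for t in(-.2,.2): print('tray',c,fit(box(.066,.186,0,.028),p0+[t],m,camera_info(c)))
  # pallet hull
  m=np.load(f'pics/m_pallet_{c}_0.npy').astype(np.uint8)
  m=cv2.morphologyEx(m,cv2.MORPH_CLOSE,np.ones((15,15)))
  p=list((P['white_disc',c][0]+P['red_disc',c][0])/2)
  print('pal',c,fit(box(.106,.22,0,.036),p+[.2],m,camera_info(c)))
im=np.load('pics/top.npy')
cv2.imwrite('pics/topz.png',cv2.resize(im[90:290,130:500],None,fx=2.1,fy=2.1,interpolation=cv2.INTER_CUBIC)[:,:,::-1])
E
```

```text
white_disc top (array([ 0.6056274 , -0.10379564]), np.float64(0.9566202163696289))
white_disc side (array([ 0.60388986, -0.1016008 ]), np.float64(0.9526498913764954))
red_disc top (array([ 0.62873638, -0.21207016]), np.float64(0.9590023756027222))
red_disc side (array([ 0.62881131, -0.21044235]), np.float64(0.9124652743339539))
pallet top [ 0.61718189 -0.1579329 ] 0.11071312422820326 12.047848736370078
pallet side [ 0.61635059 -0.15602158] 0.11165824273818875 12.896702947204885
tray top (array([ 0.64613517,  0.159002  , -0.26660786]), np.float64(0.9707123637199402))
tray top (array([ 0.64616507,  0.15926772, -0.26917201]), np.float64(0.9705087542533875))
pal top (array([ 0.61642378, -0.15768041,  0.21987288]), np.float64(0.6497101187705994))
tray side (array([ 0.64585509,  0.16133975, -0.27231823]), np.float64(0.9724430441856384))
tray side (array([ 0.64582735,  0.16175062, -0.27037711]), np.float64(0.9727511405944824))
pal side (array([ 0.61593997, -0.15533734,  0.21802564]), np.float64(0.6336697340011597))
```

View pics/topz.png

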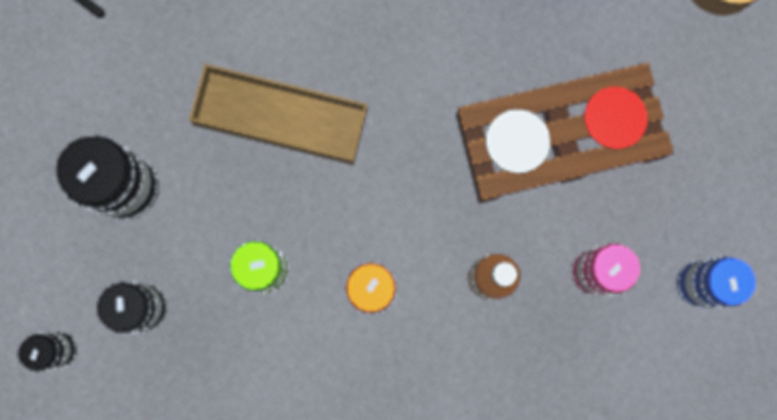

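```bash
cat > d.py <<'E'
import sys,numpy as np
from scipy.spatial.transform import Rotation as Ro
from station import sensors
def tgt(psi):
    c,s=np.cos(psi),np.sin(psi)
    return np.array([[-s,c,0],[c,s,0],[0,0,-1]]).T
if __name__=='__main__':
    s=sensors.state();R=Ro.from_quat(s['orientation']).as_matrix();p=s['position']
    print('t',round(s['time'],2),'p',p.round(4),'psi',np.arctan2(R[1,1],R[0,1]).round(4),'tilt',R[:,2].round(4),'F',s['ft_force'].round(2),'gap',round(s['finger_gap'],4))
    for a in sys.argv[1:]:
        x,y,z,psi=map(float,a.split(','))
        print(a,'->',(1000*R.T@(np.array([x,y,z])-p)).round(1).tolist(),Ro.from_matrix(R.T@tgt(psi)).as_rotvec().round(3).tolist())
E
python3 d.py .4476,.0642,.16,.218 .4476,.0642,.12,.218
```

```text
t 1.25 p [0.1739 0.5218 0.2187] psi 1.249 tilt [-0. -0. -1.] F [-0.31 -0.34 -0.24] gap 0.0927
.4476,.0642,.16,.218 -> [-404.4, -347.5, 58.7] [-0.0, -0.0, 1.031]
.4476,.0642,.12,.218 -> [-404.4, -347.5, 98.7] [-0.0, -0.0, 1.031]
```

Request:
{"name": "servo_tool", "arguments": {
  "deltas": [
    [1, [-404.4, -347.5, 40], [0, 0, 1.031]],
    [1, [-404.4, -347.5, 40], [0, 0, 1.031]],
    [1, [-404.4, -347.5, 40], [0, 0, 1.031]],
    [1, [-404.4, -347.5, 40], [0, 0, 1.031]],
    [1, [-404.4, -347.5, 40], [0, 0, 1.031]],
    [1, [-404.4, -347.5, 40], [0, 0, 1.031]],
    [1, [-404.4, -347.5, 40], [0, 0, 1.031]],
    [1, [-404.4, -347.5, 40], [0, 0, 1.031]],
    [1, [-404.4, -347.5, 40], [0, 0, 1.031]],
    [1, [-404.4, -347.5, 40], [0, 0, 1.031]]
  ],
  "squeeze": 25
}}

```text
time: 2.25
position: [0.4308, 0.0919, 0.1815]
orientation: [0.626, 0.78, 0.0, 0.0]
ft_force: [1.5, 0.6, -0.1]
finger_gap: 0.093
```

Request:
{"name": "servo_tool", "arguments": {
  "deltas": [
    [1, [0, 0, 0], [0, 0, 0]]
  ]
}}

```text
time: 2.35
position: [0.4337, 0.0871, 0.1813]
orientation: [0.629, 0.778, 0.0, 0.002]
ft_force: [-0.1, 0.2, -0.0]
finger_gap: 0.0928
```

```bash
python3 d.py .4476,.0642,.16,.218 .4476,.0642,.046,.218; python3 - <<'E'
from h import *
im=snapshot('wrist');cv2.imwrite('pics/w1.png',im[:,:,::-1])
E
```

```text
t 2.35 p [0.4337 0.0871 0.1813] psi 0.2114 tilt [ 0.0027 -0.0017 -1.    ] F [-0.06  0.21 -0.02] gap 0.0928
.4476,.0642,.16,.218 -> [-25.2, 8.7, 21.4] [0.002, 0.002, -0.007]
.4476,.0642,.046,.218 -> [-25.0, 8.5, 135.4] [0.002, 0.002, -0.007]
```

View pics/w1.png

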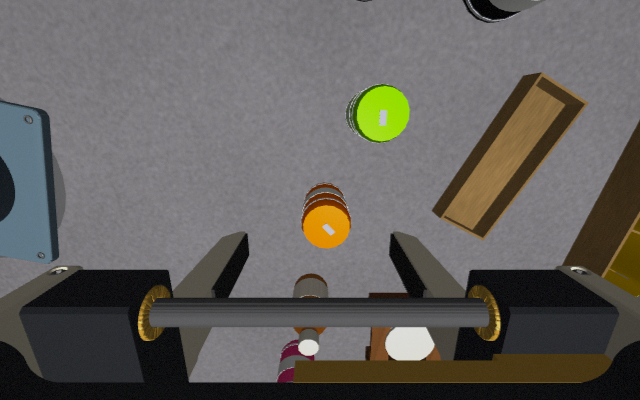

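```bash
python3 - <<'E'
from h import *
ci=camera_info('wrist')
for n,M,p in(('orange_can',can(),[.4476,.0642]),('green_can',can(),[.4731,.1808]),('carton_tray',box(.066,.186,0,.028),[.646,.1603,-.269])):
  for d in trace(n,'wrist')[:1]: print(n,d['p'],fit(M,p,np.array(d['region']),ci))
E
```

```text
orange_can 0.82 (array([0.44530138, 0.06341262]), np.float64(0.9694632291793823))
green_can 0.63 (array([0.47035131, 0.18075112]), np.float64(0.9757910370826721))
carton_tray 0.71 (array([ 0.6429141 ,  0.16133731, -0.26584966]), np.float64(0.9830899834632874))
```

Request:
{"name": "servo_tool", "arguments": {
  "deltas": [
    [1, [-25.1, 8, 0], [0, 0, -0.007]],
    [1, [-25.1, 8, 40], [0, 0, -0.007]],
    [1, [-25.1, 8, 80], [0.002, 0.002, -0.007]],
    [1, [-25.1, 8, 115], [0.002, 0.002, -0.007]],
    [1, [-25.1, 8, 135], [0.002, 0.002, -0.007]],
    [1, [-25.1, 8, 135], [0.002, 0.002, -0.007]],
    [0, [-25.1, 8, 135], [0.002, 0.002, -0.007]],
    [0, [-25.1, 8, 135], [0.002, 0.002, -0.007]],
    [0, [-25.1, 8, 135], [0.002, 0.002, -0.007]],
    [0, [-25.1, 8, 135], [0.002, 0.002, -0.007]]
  ]
}}

```text
time: 3.55
position: [0.4441, 0.0701, 0.0475]
orientation: [0.623, 0.782, 0.001, -0.0]
ft_force: [0.9, -0.5, 0.3]
finger_gap: 0.0658
```

Request:
{"name": "servo_tool", "arguments": {
  "deltas": [
    [0, [0, 0, 0], [0, 0, 0]],
    [0, [0, 0, 0], [0, 0, 0]],
    [0, [0, 0, 0], [0, 0, 0]],
    [0, [0, 0, 0], [0, 0, 0]]
  ]
}}

```text
time: 3.95
position: [0.4447, 0.07, 0.048]
orientation: [0.623, 0.782, 0.001, 0.0]
ft_force: [-0.6, 0.4, 6.0]
finger_gap: 0.0511
```

```bash
python3 d.py .4476,.0642,.18,.218  .6047,-.1023,.18,.218 .6047,-.1023,.088,.218
```

```text
t 3.95 p [0.4447 0.07   0.048 ] psi 0.225 tilt [ 0.0016  0.0019 -1.    ] F [-0.6   0.4   5.99] gap 0.0511
.4476,.0642,.18,.218 -> [-6.1, 1.8, -132.0] [0.002, -0.002, 0.007]
.6047,-.1023,.18,.218 -> [-203.4, 117.8, -132.1] [0.002, -0.002, 0.007]
.6047,-.1023,.088,.218 -> [-203.6, 117.6, -40.1] [0.002, -0.002, 0.007]
```

Request:
{"name": "servo_tool", "arguments": {
  "deltas": [
    [1, [0, 0, 0], [0, 0, 0]],
    [1, [0, 0, 0], [0, 0, 0]],
    [1, [0, 0, 0], [0, 0, 0]],
    [1, [-6, 0, 1.5], [0, 0, 0.007]],
    [1, [-6, 0, 1.5], [0, 0, 0.007]],
    [1, [-6, 0, 1.5], [0, 0, 0.007]],
    [1, [-6, 0, 1.5], [0, 0, 0.007]]
  ]
}}

```text
time: 4.65
position: [0.446, 0.0641, 0.0464]
orientation: [0.626, 0.78, 0.001, -0.0]
ft_force: [0.0, -0.2, -0.2]
finger_gap: 0.0926
```

```bash
python3 d.py .447,.0640,.046,.218; python3 - <<'E'
from h import *
for c in('top','side'):
  im=snapshot(c);cv2.imwrite(f'pics/{c}2.png',im[:,:,::-1])
  for d in trace('orange_can',c)[:1]: print(c,d['p'],fit(can(),[.447,.064],np.array(d['region']),camera_info(c)))
E
python3 d.py .447,.0640,.046,.218
```

```text
t 4.65 p [0.446  0.0641 0.0464] psi 0.2177 tilt [ 0.0013  0.002  -1.    ] F [ 0.   -0.25 -0.15] gap 0.0926
.447,.0640,.046,.218 -> [-0.3, 0.9, 0.4] [0.002, -0.002, -0.0]
top 0.24 (array([0.447, 0.064]), np.float64(0.0))
side 0.84 (array([0.44773742, 0.06225135]), np.float64(0.8439741730690002))
t 4.85 p [0.4461 0.0642 0.0465] psi 0.2181 tilt [ 0.0016  0.0019 -1.    ] F [-0.03 -0.38 -0.28] gap 0.093
.447,.0640,.046,.218 -> [-0.4, 0.9, 0.5] [0.002, -0.002, 0.0]
```

View pics/side2.png

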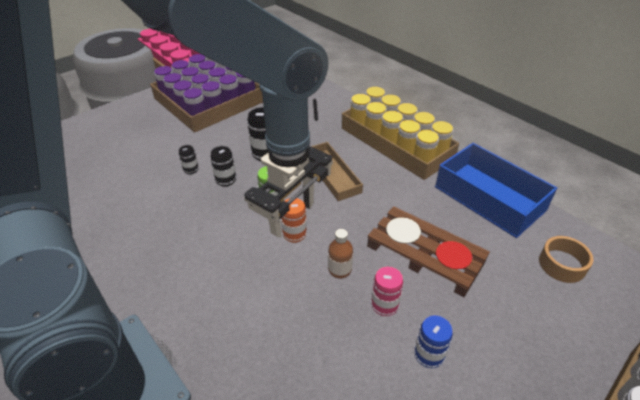

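Request:
{"name": "servo_tool", "arguments": {
  "deltas": [
    [0, [0, 0, 0], [0, 0, 0]],
    [0, [0, 0, 0], [0, 0, 0]],
    [0, [0, 0, 0], [0, 0, 0]],
    [0, [0, 0, 0], [0, 0, 0]],
    [0, [0, 0, 0], [0, 0, 0]],
    [0, [0, 0, 0], [0, 0, 0]],
    [0, [0, 0, 0], [0, 0, 0]],
    [0, [0, 0, 0], [0, 0, 0]]
  ]
}}

```text
time: 5.65
position: [0.4461, 0.0642, 0.0465]
orientation: [0.626, 0.78, 0.001, 0.0]
ft_force: [0.1, 0.3, -0.2]
finger_gap: 0.0515
```

```bash
python3 d.py .4465,.0640,.186,.218  .6047,-.1023,.186,.218 .6047,-.1023,.090,.218
```

```text
t 5.65 p [0.4461 0.0642 0.0465] psi 0.218 tilt [ 0.0017  0.002  -1.    ] F [ 0.08  0.25 -0.16] gap 0.0515
.4465,.0640,.186,.218 -> [-0.1, 0.6, -139.5] [0.002, -0.002, -0.0]
.6047,-.1023,.186,.218 -> [-196.6, 119.1, -139.6] [0.002, -0.002, -0.0]
.6047,-.1023,.090,.218 -> [-196.8, 118.9, -43.6] [0.002, -0.002, -0.0]
```

Request:
{"name": "servo_tool", "arguments": {
  "deltas": [
    [0, [0, 0, -30], [0, 0, 0]],
    [0, [0, 0, -80], [0, 0, 0]],
    [0, [-20, 12, -125], [0, 0, 0]],
    [0, [-196.8, 119, -139.5], [0.002, -0.002, 0]],
    [0, [-196.8, 119, -139.5], [0.002, -0.002, 0]],
    [0, [-196.8, 119, -139.5], [0.002, -0.002, 0]],
    [0, [-196.8, 119, -139.5], [0.002, -0.002, 0]],
    [0, [-196.8, 119, -139.5], [0.002, -0.002, 0]],
    [0, [-196.8, 119, -139.5], [0.002, -0.002, 0]],
    [0, [-196.8, 119, -139.5], [0.002, -0.002, 0]]
  ]
}}

```text
time: 6.65
position: [0.6034, -0.1016, 0.185]
orientation: [0.626, 0.78, -0.0, -0.001]
ft_force: [-0.1, 0.4, -1.4]
finger_gap: 0.0517
```

```bash
python3 - <<'E'
from h import *
for c in('wrist','side'):
  im=snapshot(c);cv2.imwrite(f'pics/{c}3.png',im[:,:,::-1])
D=np.vstack([np.c_[C*.035,np.full(40,z)] for z in(.036,.04)])
ci=camera_info('wrist');snapshot('wrist')
for n,M,p in(('white_disc',D,[.6047,-.1023]),('red_disc',D,[.629,-.2117]),('pink_can',can(),[.461,-.187]),('carton_tray',box(.066,.186,0,.028),[.646,.1603,-.269])):
  for d in trace(n,'wrist')[:1]: print(n,d['p'],fit(M,p,np.array(d['region']),ci))
E
python3 d.py .6047,-.1023,.090,.218 .6047,-.1023,.0865,.218
```

```text
white_disc 0.78 (array([ 0.6031184 , -0.10341081]), np.float64(0.668637216091156))
pink_can 0.72 (array([ 0.45919367, -0.18933513]), np.float64(0.9689330458641052))
carton_tray 0.66 (array([ 0.64519932,  0.15848122, -0.2761683 ]), np.float64(0.9858541488647461))
t 7.0 p [ 0.6044 -0.1017  0.1863] psi 0.219 tilt [ 5.e-04 -5.e-04 -1.e+00] F [-0.14 -0.24 -1.89] gap 0.0515
.6047,-.1023,.090,.218 -> [-0.6, 0.2, 96.3] [0.0, 0.001, 0.001]
.6047,-.1023,.0865,.218 -> [-0.6, 0.2, 99.8] [0.0, 0.001, 0.001]
```

View pics/wrist3.png

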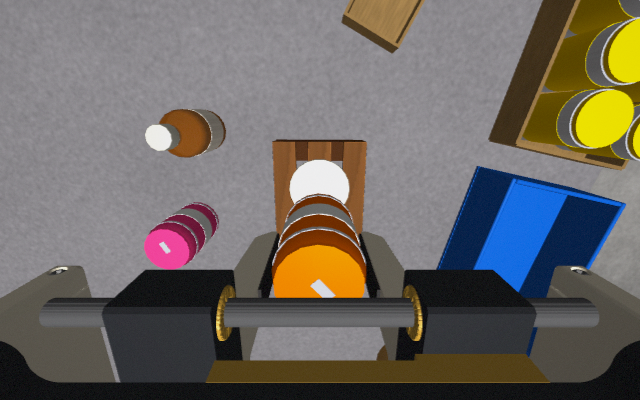

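View pics/side3.png

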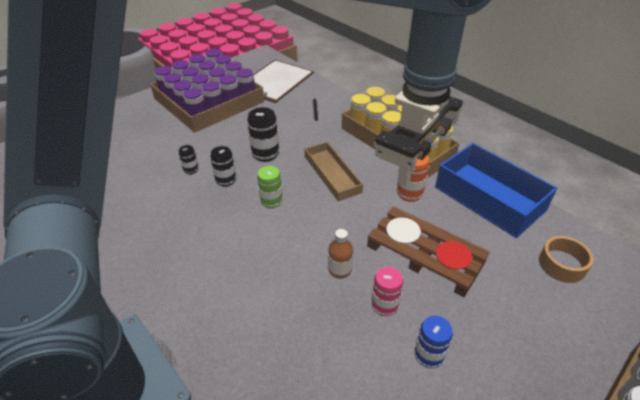

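Request:
{"name": "servo_tool", "arguments": {
  "deltas": [
    [0, [-0.5, 0, 40], [0, 0, 0]],
    [0, [-0.5, 0, 70], [0, 0, 0]],
    [0, [-0.5, 0, 86], [0, 0, 0]],
    [0, [-0.5, 0, 93], [0, 0, 0]],
    [0, [-0.5, 0, 97], [0, 0, 0]],
    [0, [-0.5, 0, 99], [0, 0, 0]],
    [0, [-0.5, 0, 99.5], [0, 0, 0]],
    [0, [-0.5, 0, 99.5], [0, 0, 0]],
    [0, [-0.5, 0, 99.5], [0, 0, 0]]
  ]
}}

```text
time: 7.9
position: [0.605, -0.1024, 0.0876]
orientation: [0.626, 0.78, 0.0, 0.001]
ft_force: [0.4, -0.3, -1.9]
finger_gap: 0.0516
```

```bash
python3 d.py .6047,-.1023,.0865,.218
```

```text
t 7.9 p [ 0.605  -0.1024  0.0876] psi 0.219 tilt [ 0.0018 -0.001  -1.    ] F [ 0.35 -0.28 -1.91] gap 0.0516
.6047,-.1023,.0865,.218 -> [0.2, -0.2, 1.1] [0.002, 0.001, 0.001]
```

Not yet touching (force is still the can's weight). Lower a bit more.

Request:
{"name": "servo_tool", "arguments": {
  "deltas": [
    [0, [0, 0, 0.8], [0.002, 0.001, 0]],
    [0, [0, 0, 1.6], [0.002, 0.001, 0]],
    [0, [0, 0, 1.6], [0.002, 0.001, 0]],
    [0, [0, 0, 1.6], [0.002, 0.001, 0]]
  ]
}}

```text
time: 8.3
position: [0.6053, -0.1026, 0.0865]
orientation: [0.626, 0.78, -0.0, 0.0]
ft_force: [-0.2, -1.1, 1.3]
finger_gap: 0.0517
```

```bash
python3 d.py .6047,-.1023,.0865,.218
```

```text
t 8.3 p [ 0.6053 -0.1026  0.0865] psi 0.219 tilt [ 5.e-04 -9.e-04 -1.e+00] F [-0.18 -1.14  1.28] gap 0.0517
.6047,-.1023,.0865,.218 -> [0.4, -0.5, -0.0] [0.0, 0.001, 0.001]
```

Request:
{"name": "servo_tool", "arguments": {
  "deltas": [
    [1, [0, 0, 0], [0, 0, 0]],
    [1, [0, 0, 0], [0, 0, 0]],
    [1, [0, 0, 0], [0, 0, 0]],
    [1, [0, 0, -30], [0, 0, 0]],
    [1, [0, 0, -80], [0, 0, 0]],
    [1, [-25, -75, -85], [0, 0, 0]],
    [1, [-52, -160, -70], [0, 0, 0]],
    [1, [-52, -160, -60], [0, 0, 0]],
    [1, [-52, -160, -60], [0, 0, 0]],
    [1, [-52, -160, -60], [0, 0, 0]]
  ]
}}

```text
time: 9.3
position: [0.4577, -0.1887, 0.1459]
orientation: [0.627, 0.779, -0.001, -0.001]
ft_force: [-0.1, -0.6, -0.8]
finger_gap: 0.0925
```

Request:
{"name": "servo_tool", "arguments": {
  "deltas": [
    [1, [0, 0, 0], [0, 0, 0]]
  ]
}}

```text
time: 9.4
position: [0.4583, -0.189, 0.1464]
orientation: [0.627, 0.779, -0.0, -0.0]
ft_force: [0.9, -0.1, -0.4]
finger_gap: 0.093
```

```bash
python3 - <<'E'
from h import *
for c in('side','top'):
  im=snapshot(c);cv2.imwrite(f'pics/{c}4.png',im[:,:,::-1])
  for d in trace('orange_can',c)[:1]: print(c,d['p'],fit(can(.04),[.605,-.102],np.array(d['region']),camera_info(c)))
E
python3 d.py .4602,-.188,.046,.218
```

```text
top 0.87 (array([ 0.60641724, -0.10506179]), np.float64(0.9441728591918945))
t 9.6 p [ 0.4588 -0.1884  0.1461] psi 0.217 tilt [-8.e-04 -3.e-04 -1.e+00] F [ 0.48  0.35 -0.21] gap 0.0931
.4602,-.188,.046,.218 -> [0.1, 1.5, 100.1] [-0.001, 0.0, -0.001]
```

View pics/side4.png

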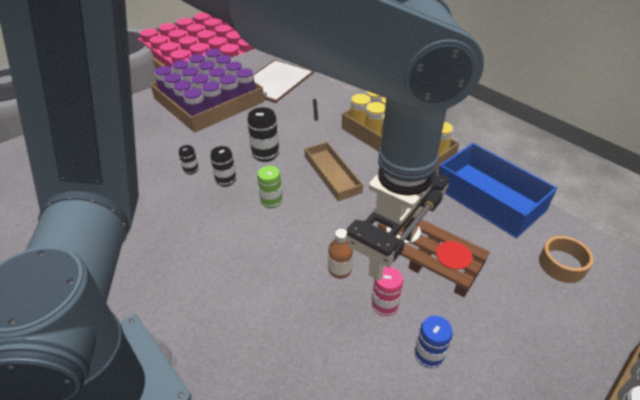

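Request:
{"name": "servo_tool", "arguments": {
  "deltas": [
    [1, [0, 1.5, 40], [0, 0, 0]],
    [1, [0, 1.5, 80], [0, 0, 0]],
    [1, [0, 1.5, 100], [0, 0, 0]],
    [1, [0, 1.5, 100], [0, 0, 0]],
    [0, [0, 1.5, 100], [0, 0, 0]],
    [0, [0, 1.5, 100], [0, 0, 0]],
    [0, [0, 1.5, 100], [0, 0, 0]],
    [0, [0, 1.5, 100], [0, 0, 0]],
    [0, [0, 1.5, 100], [0, 0, 0]],
    [0, [0, 1.5, 100], [0, 0, 0]]
  ]
}}

```text
time: 10.6
position: [0.4604, -0.1883, 0.0466]
orientation: [0.626, 0.78, -0.0, 0.0]
ft_force: [-0.7, -0.0, 2.2]
finger_gap: 0.0518
```

Request:
{"name": "servo_tool", "arguments": {
  "deltas": [
    [0, [0, 0, 0], [0, 0, 0]],
    [0, [0, 0, 0], [0, 0, 0]],
    [0, [0, 0, 0], [0, 0, 0]]
  ]
}}

```text
time: 10.9
position: [0.4603, -0.1883, 0.0466]
orientation: [0.626, 0.779, -0.0, 0.0]
ft_force: [-0.2, 0.2, 0.9]
finger_gap: 0.0514
```

```bash
python3 d.py .6289,-.2117,.186,.218 .6289,-.2117,.0865,.218
```

```text
t 10.9 p [ 0.4603 -0.1883  0.0466] psi 0.2169 tilt [-3.e-04 -7.e-04 -1.e+00] F [-0.15  0.19  0.91] gap 0.0514
.6289,-.2117,.186,.218 -> [-59.2, 159.5, -139.4] [-0.0, 0.001, -0.001]
.6289,-.2117,.0865,.218 -> [-59.2, 159.6, -39.9] [-0.0, 0.001, -0.001]
```

Request:
{"name": "servo_tool", "arguments": {
  "deltas": [
    [0, [0, 0, -30], [0, 0, 0]],
    [0, [0, 0, -80], [0, 0, 0]],
    [0, [0, 0, -115], [0, 0, 0]],
    [0, [-59.2, 159.5, -120], [0, 0.001, 0]],
    [0, [-59.2, 159.5, -120], [0, 0.001, 0]],
    [0, [-59.2, 159.5, -120], [0, 0.001, 0]],
    [0, [-59.2, 159.5, -120], [0, 0.001, 0]],
    [0, [-59.2, 159.5, -120], [0, 0.001, 0]],
    [0, [-59.2, 159.5, -100], [0, 0.001, 0]],
    [0, [-59.2, 159.5, -100], [0, 0.001, 0]]
  ]
}}

```text
time: 11.9
position: [0.626, -0.2105, 0.1433]
orientation: [0.626, 0.779, -0.001, -0.004]
ft_force: [-0.4, 0.5, -2.2]
finger_gap: 0.0516
```

Request:
{"name": "servo_tool", "arguments": {
  "deltas": [
    [0, [0, 0, 0], [0, 0, 0]]
  ]
}}

```text
time: 12.0
position: [0.6249, -0.2103, 0.1432]
orientation: [0.626, 0.779, -0.001, -0.005]
ft_force: [-0.3, -0.1, -1.8]
finger_gap: 0.0512
```

```bash
python3 - <<'E'
from h import *
im=snapshot('side');cv2.imwrite('pics/side5.png',im[:,:,::-1])
E
python3 d.py .6289,-.2117,.0865,.218
```

```text
t 12.05 p [ 0.6246 -0.2102  0.1431] psi 0.2167 tilt [-0.0088  0.0043 -1.    ] F [-0.17  0.34 -1.61] gap 0.0515
.6289,-.2117,.0865,.218 -> [-2.7, 4.3, 56.5] [-0.008, -0.006, -0.001]
```

View pics/side5.png

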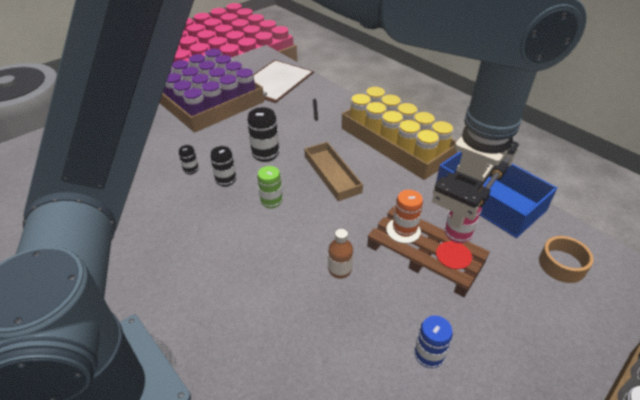

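Request:
{"name": "servo_tool", "arguments": {
  "deltas": [
    [0, [-2.7, 4.3, 15], [-0.008, -0.006, -0.001]],
    [0, [-2.7, 4.3, 35], [-0.008, -0.006, -0.001]],
    [0, [-2.7, 4.3, 47], [-0.008, -0.006, -0.001]],
    [0, [-2.7, 4.3, 53], [-0.008, -0.006, -0.001]],
    [0, [-2.7, 4.3, 53], [-0.008, -0.006, -0.001]],
    [0, [-2.7, 4.3, 53], [-0.008, -0.006, -0.001]]
  ]
}}

```text
time: 12.65
position: [0.6293, -0.2119, 0.0909]
orientation: [0.626, 0.78, 0.0, 0.001]
ft_force: [-0.6, -0.6, -2.0]
finger_gap: 0.0514
```

```bash
python3 d.py .6289,-.2117,.0865,.218
```

```text
t 12.65 p [ 0.6293 -0.2119  0.0909] psi 0.2176 tilt [ 1.3e-03 -4.0e-04 -1.0e+00] F [-0.6  -0.58 -2.  ] gap 0.0514
.6289,-.2117,.0865,.218 -> [0.3, -0.3, 4.4] [0.001, 0.001, -0.0]
```

Request:
{"name": "servo_tool", "arguments": {
  "deltas": [
    [0, [0, 0, 2], [0.001, 0.001, 0]],
    [0, [0, 0, 4], [0.001, 0.001, 0]],
    [0, [0, 0, 5], [0.001, 0.001, 0]],
    [0, [0, 0, 5], [0.001, 0.001, 0]],
    [0, [0, 0, 5], [0.001, 0.001, 0]]
  ]
}}

```text
time: 13.15
position: [0.6296, -0.2121, 0.0866]
orientation: [0.626, 0.78, 0.0, 0.0]
ft_force: [-2.1, -1.3, 3.6]
finger_gap: 0.0512
```

```bash
python3 d.py .6289,-.2117,.0865,.218 .645,.16,.1,-.269
```

```text
t 13.15 p [ 0.6296 -0.2121  0.0866] psi 0.2176 tilt [ 1.e-03 -2.e-04 -1.e+00] F [-2.06 -1.35  3.61] gap 0.0512
.6289,-.2117,.0865,.218 -> [0.5, -0.6, 0.1] [0.001, 0.0, -0.0]
.645,.16,.1,-.269 -> [360.0, 95.4, -13.5] [0.001, 0.0, 0.487]
```

Request:
{"name": "servo_tool", "arguments": {
  "deltas": [
    [1, [0, 0, 0], [0, 0, 0]],
    [1, [0, 0, 0], [0, 0, 0]],
    [1, [0, 0, 0], [0, 0, 0]],
    [1, [0, 0, -30], [0, 0, 0]],
    [1, [0, 0, -80], [0, 0, 0]],
    [1, [0, 0, -110], [0, 0, 0]],
    [1, [0, 0, -110], [0, 0, 0]]
  ]
}}

```text
time: 13.85
position: [0.6322, -0.2134, 0.2026]
orientation: [0.626, 0.78, 0.001, 0.006]
ft_force: [0.4, -0.2, 0.0]
finger_gap: 0.0926
```

Request:
{"name": "servo_tool", "arguments": {
  "deltas": [
    [1, [360, 95.4, -10], [0.001, 0, 0.487]],
    [1, [360, 95.4, -10], [0.001, 0, 0.487]],
    [1, [360, 95.4, 10], [0.001, 0, 0.487]],
    [1, [360, 95.4, 20], [0.001, 0, 0.487]],
    [1, [360, 95.4, 40], [0.001, 0, 0.487]],
    [1, [360, 95.4, 70], [0.001, 0, 0.487]],
    [1, [360, 95.4, 80], [0.001, 0, 0.487]],
    [1, [360, 95.4, 80], [0.001, 0, 0.487]],
    [1, [360, 95.4, 80], [0.001, 0, 0.487]],
    [1, [360, 95.4, 80], [0.001, 0, 0.487]]
  ]
}}

```text
time: 14.85
position: [0.6472, 0.159, 0.1191]
orientation: [0.795, 0.607, 0.001, 0.004]
ft_force: [-0.6, -0.7, -0.7]
finger_gap: 0.0931
```

Request:
{"name": "servo_tool", "arguments": {
  "deltas": [
    [1, [0, 0, 0], [0, 0, 0]],
    [1, [0, 0, 0], [0, 0, 0]]
  ]
}}

```text
time: 15.05
position: [0.6477, 0.1576, 0.1195]
orientation: [0.795, 0.606, 0.001, 0.004]
ft_force: [0.2, -0.2, -0.5]
finger_gap: 0.0931
```

```bash
python3 - <<'E'
from h import *
for c in('top','side'):
  im=snapshot(c);cv2.imwrite(f'pics/{c}6.png',im[:,:,::-1])
  for n,p in(('orange_can',[.605,-.102]),('pink_can',[.629,-.212])):
    for d in trace(n,c)[:1]: print(n,c,d['p'],fit(can(.04),p,np.array(d['region']),camera_info(c)))
im=snapshot('wrist');cv2.imwrite('pics/wrist6.png',im[:,:,::-1])
for d in trace('carton_tray','wrist')[:1]: print(d['p'],fit(box(.066,.186,0,.028),[.645,.16,-.269],np.array(d['region']),camera_info('wrist')))
E
python3 d.py .645,.16,.006,-.269
```

```text
orange_can top 0.95 (array([ 0.60704846, -0.10513763]), np.float64(0.926369845867157))
pink_can top 0.85 (array([ 0.63010133, -0.21233175]), np.float64(0.9594974517822266))
orange_can side 0.84 (array([ 0.60825015, -0.10126304]), np.float64(0.9368894100189209))
pink_can side 0.81 (array([ 0.63036063, -0.20988848]), np.float64(0.9598608016967773))
0.78 (array([ 0.64459242,  0.15883152, -0.26884319]), np.float64(0.9838030338287354))
t 15.45 p [0.6474 0.1587 0.1193] psi -0.2675 tilt [ 0.0064 -0.0057 -1.    ] F [-0.24  0.2   0.07] gap 0.0931
.645,.16,.006,-.269 -> [1.0, -3.5, 113.3] [0.008, 0.004, 0.002]
```

View pics/side6.png

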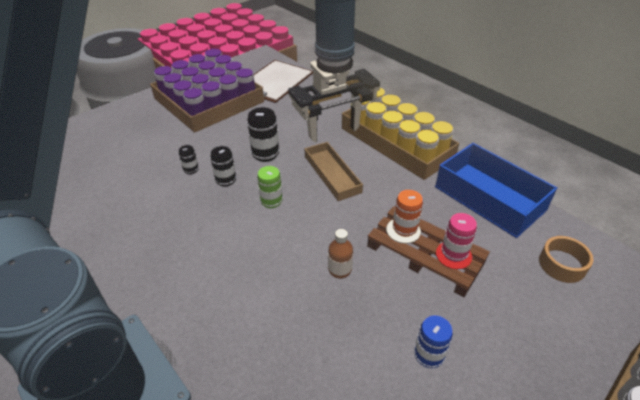

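View pics/wrist6.png

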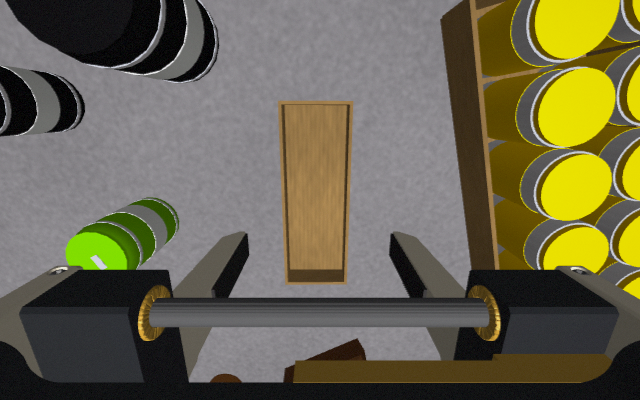

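Request:
{"name": "servo_tool", "arguments": {
  "deltas": [
    [1, [1, -3.5, 40], [0.008, 0.004, 0.002]],
    [1, [1, -3.5, 80], [0.008, 0.004, 0.002]],
    [1, [1, -3.5, 100], [0.008, 0.004, 0.002]],
    [1, [1, -3.5, 108], [0.008, 0.004, 0.002]],
    [1, [1, -3.5, 113], [0.008, 0.004, 0.002]],
    [1, [1, -3.5, 113], [0.008, 0.004, 0.002]],
    [1, [1, -3.5, 113], [0.008, 0.004, 0.002]]
  ],
  "squeeze": 20
}}

```text
time: 16.15
position: [0.6461, 0.1601, 0.0078]
orientation: [0.796, 0.606, 0.001, 0.0]
ft_force: [-0.1, -0.2, -0.7]
finger_gap: 0.093
```

```bash
python3 d.py .645,.16,.006,-.269;
```

```text
t 16.15 p [0.6461 0.1601 0.0078] psi -0.2694 tilt [ 2.3e-03  6.0e-04 -1.0e+00] F [-0.15 -0.18 -0.72] gap 0.093
.645,.16,.006,-.269 -> [-0.4, -1.1, 1.8] [0.002, -0.001, -0.0]
```

Request:
{"name": "servo_tool", "arguments": {
  "deltas": [
    [1, [-0.4, -1, 1.8], [0.002, -0.001, 0]],
    [0, [-0.4, -1, 1.8], [0.002, -0.001, 0]],
    [0, [-0.4, -1, 1.8], [0.002, -0.001, 0]],
    [0, [-0.4, -1, 1.8], [0.002, -0.001, 0]],
    [0, [-0.4, -1, 1.8], [0.002, -0.001, 0]],
    [0, [-0.4, -1, 1.8], [0.002, -0.001, 0]],
    [0, [-0.4, -1, 1.8], [0.002, -0.001, 0]],
    [0, [-0.4, -1, 1.8], [0.002, -0.001, 0]]
  ]
}}

```text
time: 16.95
position: [0.6451, 0.16, 0.0061]
orientation: [0.796, 0.606, 0.0, 0.0]
ft_force: [-1.0, -0.1, 2.2]
finger_gap: 0.0662
```

```bash
python3 d.py .645,.16,.19,-.269 .6168,-.157,.19,.218
```

```text
t 16.95 p [0.6451 0.16   0.0061] psi -0.2694 tilt [ 3.e-04  1.e-04 -1.e+00] F [-0.98 -0.07  2.16] gap 0.0662
.645,.16,.19,-.269 -> [0.0, -0.1, -183.9] [0.0, -0.0, -0.0]
.6168,-.157,.19,.218 -> [-313.1, 57.1, -183.9] [0.0, -0.0, -0.487]
```

Request:
{"name": "servo_tool", "arguments": {
  "deltas": [
    [0, [0, 0, -20], [0, 0, 0]],
    [0, [0, 0, -50], [0, 0, 0]],
    [0, [0, 0, -90], [0, 0, 0]],
    [0, [0, 0, -130], [0, 0, 0]],
    [0, [0, 0, -170], [0, 0, 0]],
    [0, [0, 0, -184], [0, 0, 0]],
    [0, [0, 0, -184], [0, 0, 0]],
    [0, [0, 0, -184], [0, 0, 0]]
  ]
}}

```text
time: 17.75
position: [0.6441, 0.1598, 0.1882]
orientation: [0.796, 0.606, -0.001, -0.001]
ft_force: [-0.6, -1.4, -1.6]
finger_gap: 0.0657
```

```bash
python3 d.py .6168,-.157,.19,.218; python3 - <<'E'
from h import *
im=snapshot('side');cv2.imwrite('pics/side7.png',im[:,:,::-1])
E
```

```text
t 17.75 p [0.6441 0.1598 0.1882] psi -0.2695 tilt [-2.4e-03 -1.0e-04 -1.0e+00] F [-0.6  -1.4  -1.55] gap 0.0657
.6168,-.157,.19,.218 -> [-312.7, 58.0, -1.7] [-0.002, 0.0, -0.487]
```

View pics/side7.png

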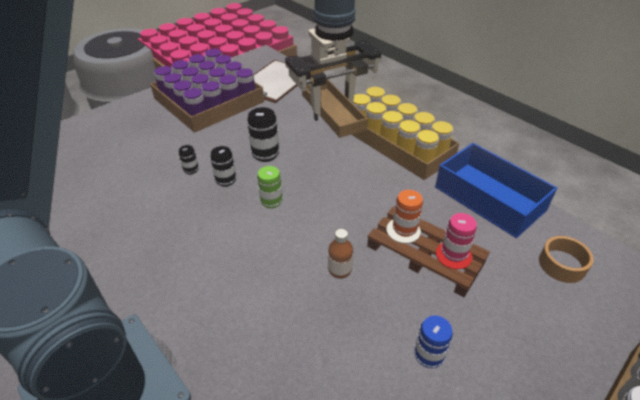

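Request:
{"name": "servo_tool", "arguments": {
  "deltas": [
    [0, [-25, 5, -2], [0, 0, -0.04]],
    [0, [-65, 12, -2], [0, 0, -0.1]],
    [0, [-110, 20, -2], [0, 0, -0.17]],
    [0, [-155, 28, -2], [0, 0, -0.24]],
    [0, [-200, 37, -2], [0, 0, -0.31]],
    [0, [-245, 45, -2], [0, 0, -0.38]],
    [0, [-285, 53, -2], [-0.002, 0, -0.445]],
    [0, [-312.7, 58, -2], [-0.002, 0, -0.487]],
    [0, [-312.7, 58, -2], [-0.002, 0, -0.487]],
    [0, [-312.7, 58, -2], [-0.002, 0, -0.487]]
  ]
}}

```text
time: 18.8
position: [0.6152, -0.1571, 0.1869]
orientation: [0.627, 0.779, -0.001, -0.003]
ft_force: [-0.3, 0.4, -1.9]
finger_gap: 0.066
```

Request:
{"name": "servo_tool", "arguments": {
  "deltas": [
    [0, [0, 0, 0], [0, 0, 0]],
    [0, [0, 0, 0], [0, 0, 0]]
  ]
}}

```text
time: 19.0
position: [0.6148, -0.1554, 0.1857]
orientation: [0.627, 0.779, -0.001, -0.004]
ft_force: [-0.5, 0.7, -0.1]
finger_gap: 0.0657
```

```bash
python3 - <<'E'
from h import *
for c in('top','side','wrist'):
  im=snapshot(c);cv2.imwrite(f'pics/{c}8.png',im[:,:,::-1])
E
python3 d.py .6172,-.1571,.14,.218
```

```text
t 19.15 p [ 0.6153 -0.1559  0.1868] psi 0.2166 tilt [-0.0063  0.0023 -1.    ] F [ 0.17  0.42 -0.69] gap 0.066
.6172,-.1571,.14,.218 -> [-1.7, 1.9, 46.8] [-0.006, -0.004, -0.001]
```

View pics/side8.png

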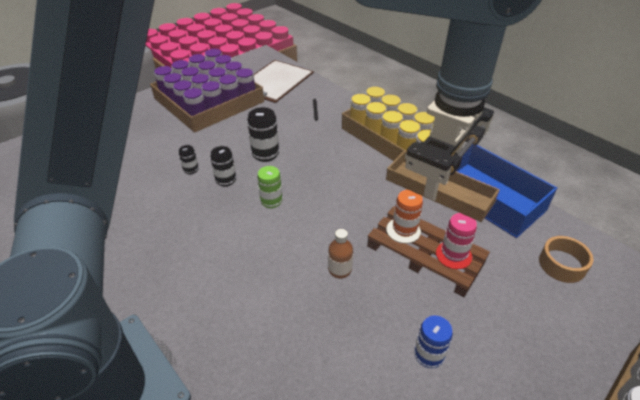

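View pics/wrist8.png

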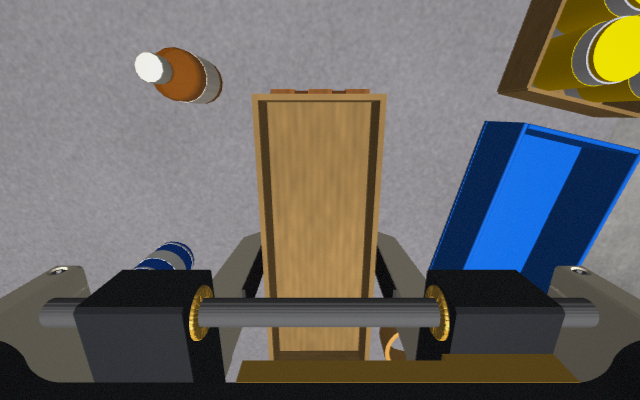

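Request:
{"name": "servo_tool", "arguments": {
  "deltas": [
    [0, [-1.7, 1.9, 15], [-0.006, -0.004, -0.001]],
    [0, [-1.7, 1.9, 30], [-0.006, -0.004, -0.001]],
    [0, [-1.7, 1.9, 40], [-0.006, -0.004, -0.001]],
    [0, [-1.7, 1.9, 44], [-0.006, -0.004, -0.001]],
    [0, [-1.7, 1.9, 44], [-0.006, -0.004, -0.001]],
    [0, [-1.7, 1.9, 44], [-0.006, -0.004, -0.001]],
    [0, [-1.7, 1.9, 44], [-0.006, -0.004, -0.001]]
  ]
}}

```text
time: 19.85
position: [0.6177, -0.1573, 0.1436]
orientation: [0.626, 0.78, 0.0, 0.001]
ft_force: [0.0, -0.4, -0.1]
finger_gap: 0.066
```

```bash
python3 d.py .6172,-.1571,.136,.218
```

```text
t 19.85 p [ 0.6177 -0.1573  0.1436] psi 0.2175 tilt [ 0.0018 -0.001  -1.    ] F [ 0.04 -0.41 -0.08] gap 0.066
.6172,-.1571,.136,.218 -> [0.3, -0.5, 7.6] [0.002, 0.001, -0.0]
```

Request:
{"name": "servo_tool", "arguments": {
  "deltas": [
    [0, [0, 0, 3], [0.002, 0.001, 0]],
    [0, [0, 0, 5.5], [0.002, 0.001, 0]],
    [0, [0, 0, 7], [0.002, 0.001, 0]],
    [0, [0, 0, 7.5], [0.002, 0.001, 0]],
    [0, [0, 0, 7.5], [0.002, 0.001, 0]],
    [0, [0, 0, 7.5], [0.002, 0.001, 0]]
  ]
}}

```text
time: 20.45
position: [0.6177, -0.1573, 0.1361]
orientation: [0.626, 0.78, -0.0, -0.0]
ft_force: [1.0, -0.2, -0.8]
finger_gap: 0.0661
```

```bash
python3 d.py .6172,-.1571,.136,.218;  python3 - <<'E'
from h import *
im=snapshot('side');cv2.imwrite('pics/side9.png',cv2.resize(im[120:320,330:560],None,fx=3,fy=3)[:,:,::-1])
E
```

```text
t 20.45 p [ 0.6177 -0.1573  0.1361] psi 0.2175 tilt [-5.e-04 -4.e-04 -1.e+00] F [ 0.99 -0.18 -0.83] gap 0.0661
.6172,-.1571,.136,.218 -> [0.3, -0.5, 0.1] [-0.001, 0.0, -0.001]
```

View pics/side9.png

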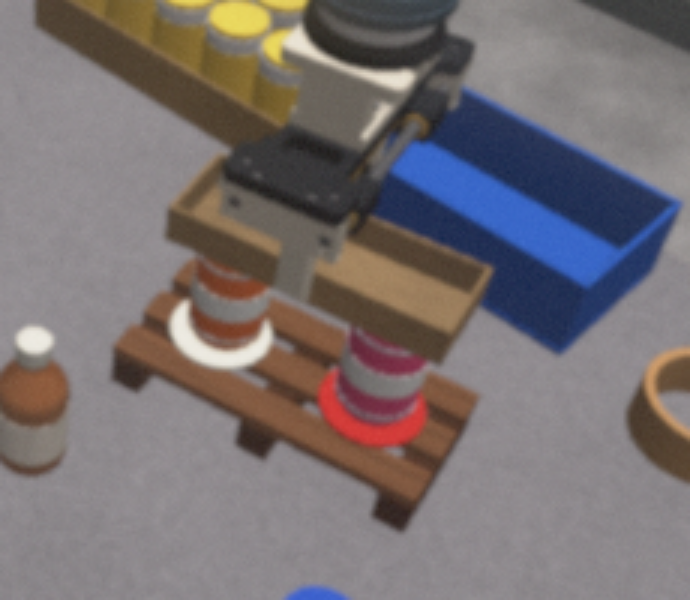

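Request:
{"name": "servo_tool", "arguments": {
  "deltas": [
    [0, [0, 0, 0.7], [0, 0, 0]],
    [0, [0, 0, 1], [0, 0, 0]],
    [0, [0, 0, 1], [0, 0, 0]],
    [0, [0, 0, 1], [0, 0, 0]]
  ]
}}

```text
time: 20.9
position: [0.6178, -0.1573, 0.1361]
orientation: [0.626, 0.78, -0.0, 0.0]
ft_force: [-1.7, 1.2, 4.9]
finger_gap: 0.0661
```

```bash
python3 d.py .6172,-.1571,.136,.218
```

```text
t 20.9 p [ 0.6178 -0.1573  0.1361] psi 0.2176 tilt [ 2.e-04 -8.e-04 -1.e+00] F [-1.7   1.2   4.95] gap 0.0661
.6172,-.1571,.136,.218 -> [0.3, -0.5, 0.1] [-0.0, 0.001, -0.0]
```

Request:
{"name": "servo_tool", "arguments": {
  "deltas": [
    [1, [0, 0, 0], [0, 0, 0]],
    [1, [0, 0, 0], [0, 0, 0]],
    [1, [0, 0, 0], [0, 0, 0]],
    [1, [0, 0, -15], [0, 0, 0]],
    [1, [0, 0, -50], [0, 0, 0]],
    [1, [0, 0, -70], [0, 0, 0]],
    [1, [0, 0, -70], [0, 0, 0]]
  ],
  "squeeze": 25
}}

```text
time: 21.6
position: [0.6196, -0.158, 0.2096]
orientation: [0.626, 0.78, 0.001, 0.003]
ft_force: [0.3, 0.0, 0.1]
finger_gap: 0.0929
```

Request:
{"name": "servo_tool", "arguments": {
  "deltas": [
    [1, [361, -69, 0], [0, 0, 0]],
    [1, [361, -69, 0], [0, 0, 0]],
    [1, [361, -69, 10], [0, 0, 0]],
    [1, [361, -69, 20], [0, 0, 0]],
    [1, [361, -69, 35], [0, 0, 0]],
    [1, [361, -69, 50], [0, 0, 0]],
    [1, [361, -69, 60], [0, 0, 0]],
    [1, [361, -69, 60], [0, 0, 0]],
    [1, [361, -69, 60], [0, 0, 0]],
    [1, [361, -69, 60], [0, 0, 0]]
  ]
}}

```text
time: 22.6
position: [0.4741, 0.1794, 0.1466]
orientation: [0.625, 0.78, -0.0, 0.003]
ft_force: [0.0, -0.5, -1.2]
finger_gap: 0.0931
```

Request:
{"name": "servo_tool", "arguments": {
  "deltas": [
    [1, [0, 0, 0], [0, 0, 0]],
    [1, [0, 0, 0], [0, 0, 0]]
  ]
}}

```text
time: 22.8
position: [0.475, 0.1783, 0.1468]
orientation: [0.626, 0.78, -0.0, 0.003]
ft_force: [0.2, 0.3, -0.5]
finger_gap: 0.093
```

```bash
python3 - <<'E'
from h import *
for c in('top','side'):
  im=snapshot(c);cv2.imwrite(f'pics/{c}10.png',cv2.resize(im[100:320,330:560] if c=='side' else im[90:290,200:500],None,fx=2.5,fy=2.5)[:,:,::-1])
  ci=camera_info(c)
  for d in trace('carton_tray',c)[:1]:
    m=np.array(d['region']);np.save(f'pics/tr_{c}.npy',m)
    print(c,d['p'],fit(box(.066,.186,.13,.158),[.617,-.157,.218],m,ci))
E
python3 d.py .472,.181,.046,.218
```

```text
top 0.68 (array([ 0.61881571, -0.15792183,  0.21441728]), np.float64(0.9717174172401428))
side 0.77 (array([ 0.61891789, -0.15690073,  0.21190566]), np.float64(0.9730796217918396))
t 23.0 p [0.4746 0.1787 0.1468] psi 0.218 tilt [ 0.0053 -0.0042 -1.    ] F [ 1.22  0.32 -0.27] gap 0.0928
.472,.181,.046,.218 -> [3.4, -2.5, 100.8] [0.004, 0.005, 0.0]
```

View pics/side10.png

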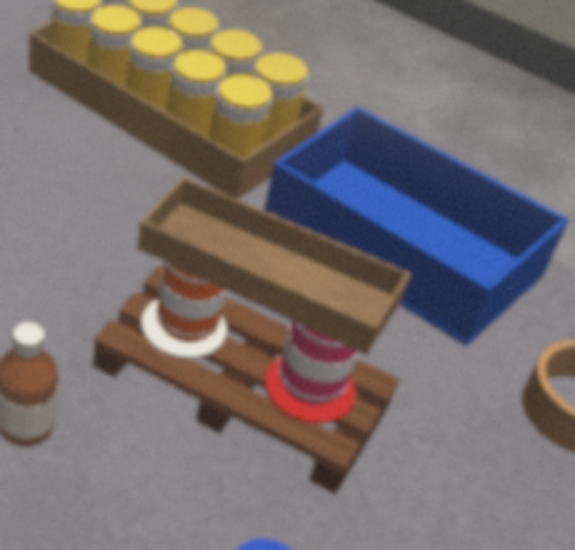

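View pics/top10.png

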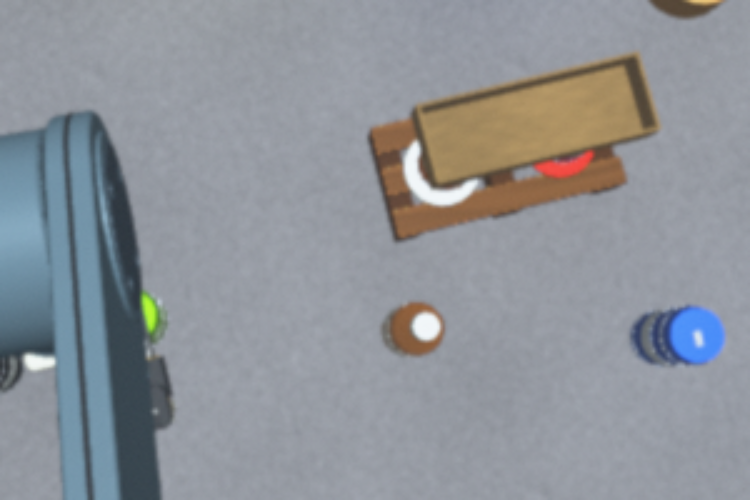

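Request:
{"name": "servo_tool", "arguments": {
  "deltas": [
    [1, [3.4, -2.5, 25], [0.004, 0.005, 0]],
    [1, [3.4, -2.5, 65], [0.004, 0.005, 0]],
    [1, [3.4, -2.5, 92], [0.004, 0.005, 0]],
    [1, [3.4, -2.5, 100], [0.004, 0.005, 0]],
    [1, [3.4, -2.5, 100], [0.004, 0.005, 0]],
    [0, [3.4, -2.5, 100], [0.004, 0.005, 0]],
    [0, [3.4, -2.5, 100], [0.004, 0.005, 0]],
    [0, [3.4, -2.5, 100], [0.004, 0.005, 0]],
    [0, [3.4, -2.5, 100], [0.004, 0.005, 0]],
    [0, [3.4, -2.5, 100], [0.004, 0.005, 0]]
  ]
}}

```text
time: 24.0
position: [0.4723, 0.1811, 0.0473]
orientation: [0.626, 0.78, 0.0, 0.001]
ft_force: [0.2, -1.0, -0.1]
finger_gap: 0.0577
```

Request:
{"name": "servo_tool", "arguments": {
  "deltas": [
    [0, [0, 0, 0], [0, 0, 0]],
    [0, [0, 0, 0], [0, 0, 0]],
    [0, [0, 0, 0], [0, 0, 0]],
    [0, [0, 0, 0], [0, 0, 0]]
  ]
}}

```text
time: 24.4
position: [0.4722, 0.1811, 0.0474]
orientation: [0.626, 0.78, 0.0, 0.0]
ft_force: [-0.0, 0.5, 1.0]
finger_gap: 0.0519
```

```bash
python3 d.py .472,.181,.046,.218 .6057,-.1026,.235,.218
```

```text
t 24.4 p [0.4722 0.1811 0.0474] psi 0.2181 tilt [ 0.0012 -0.     -1.    ] F [-0.01  0.54  0.97] gap 0.0519
.472,.181,.046,.218 -> [-0.1, -0.2, 1.4] [0.001, 0.0, 0.0]
.6057,-.1026,.235,.218 -> [-305.9, 69.1, -187.5] [0.001, 0.0, 0.0]
```

Request:
{"name": "servo_tool", "arguments": {
  "deltas": [
    [0, [0, 0, -25], [0, 0, 0]],
    [0, [0, 0, -65], [0, 0, 0]],
    [0, [0, 0, -110], [0, 0, 0]],
    [0, [0, 0, -155], [0, 0, 0]],
    [0, [0, 0, -187], [0, 0, 0]],
    [0, [0, 0, -187], [0, 0, 0]],
    [0, [0, 0, -187], [0, 0, 0]]
  ]
}}

```text
time: 25.1
position: [0.4719, 0.1811, 0.2341]
orientation: [0.626, 0.78, 0.001, 0.001]
ft_force: [0.2, 0.2, -1.6]
finger_gap: 0.052
```

```bash
python3 d.py .6057,-.1026,.235,.218
```

```text
t 25.1 p [0.4719 0.1811 0.2341] psi 0.2181 tilt [ 0.0016  0.     -1.    ] F [ 0.25  0.18 -1.62] gap 0.052
.6057,-.1026,.235,.218 -> [-305.9, 69.3, -0.7] [0.002, 0.0, 0.0]
```

Request:
{"name": "servo_tool", "arguments": {
  "deltas": [
    [0, [-25, 6, -1], [0, 0, 0]],
    [0, [-65, 15, -1], [0, 0, 0]],
    [0, [-110, 25, -1], [0, 0, 0]],
    [0, [-155, 35, -1], [0, 0, 0]],
    [0, [-200, 45, -1], [0, 0, 0]],
    [0, [-245, 56, -1], [0, 0, 0]],
    [0, [-280, 64, -1], [0, 0, 0]],
    [0, [-306, 69.3, -1], [0.002, 0, 0]],
    [0, [-306, 69.3, -1], [0.002, 0, 0]],
    [0, [-306, 69.3, -1], [0.002, 0, 0]]
  ]
}}

```text
time: 26.1
position: [0.6045, -0.1026, 0.2322]
orientation: [0.626, 0.779, -0.001, -0.003]
ft_force: [-0.6, 0.1, -1.5]
finger_gap: 0.0517
```

```bash
python3 - <<'E'
from h import *
for c in('side','wrist'):
  im=snapshot(c);cv2.imwrite(f'pics/{c}11.png',im[:,:,::-1])
E
python3 d.py .6057,-.1026,.1804,.218
```

```text
t 26.2 p [ 0.6047 -0.1015  0.2337] psi 0.2187 tilt [-0.0034  0.0011 -1.    ] F [-0.28 -0.45 -1.83] gap 0.0516
.6057,-.1026,.1804,.218 -> [-1.4, 0.9, 53.2] [-0.003, -0.002, 0.001]
```

View pics/side11.png

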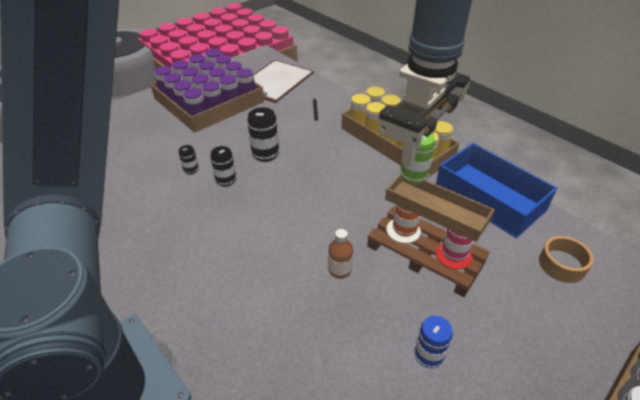

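View pics/wrist11.png

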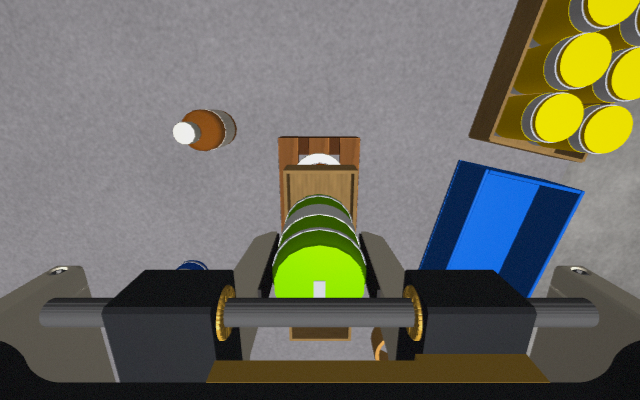

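Request:
{"name": "servo_tool", "arguments": {
  "deltas": [
    [0, [-1.4, 0.9, 0], [-0.003, -0.002, 0.001]],
    [0, [-1.4, 0.9, 10], [-0.003, -0.002, 0.001]],
    [0, [-1.4, 0.9, 25], [-0.003, -0.002, 0.001]],
    [0, [-1.4, 0.9, 38], [-0.003, -0.002, 0.001]],
    [0, [-1.4, 0.9, 45], [-0.003, -0.002, 0.001]],
    [0, [-1.4, 0.9, 48], [-0.003, -0.002, 0.001]],
    [0, [-1.4, 0.9, 48], [-0.003, -0.002, 0.001]],
    [0, [-1.4, 0.9, 48], [-0.003, -0.002, 0.001]]
  ]
}}

```text
time: 27.0
position: [0.6061, -0.1027, 0.1862]
orientation: [0.626, 0.78, 0.0, 0.0]
ft_force: [0.0, 0.4, -1.4]
finger_gap: 0.0518
```

```bash
python3 d.py .6057,-.1026,.1804,.218
```

```text
t 27.0 p [ 0.6061 -0.1027  0.1862] psi 0.2177 tilt [ 9.e-04 -4.e-04 -1.e+00] F [ 0.02  0.36 -1.35] gap 0.0518
.6057,-.1026,.1804,.218 -> [0.2, -0.4, 5.8] [0.001, 0.001, -0.0]
```

Request:
{"name": "servo_tool", "arguments": {
  "deltas": [
    [0, [0, -0.4, 2.5], [0.001, 0.001, 0]],
    [0, [0, -0.4, 4.5], [0.001, 0.001, 0]],
    [0, [0, -0.4, 5.5], [0.001, 0.001, 0]],
    [0, [0, -0.4, 6.1], [0.001, 0.001, 0]],
    [0, [0, -0.4, 6.1], [0.001, 0.001, 0]],
    [0, [0, -0.4, 6.1], [0.001, 0.001, 0]]
  ]
}}

```text
time: 27.6
position: [0.6058, -0.1028, 0.1804]
orientation: [0.626, 0.78, 0.0, -0.0]
ft_force: [-0.6, -0.1, 1.2]
finger_gap: 0.0517
```

```bash
python3 d.py .6057,-.1026,.1804,.218
```

```text
t 27.6 p [ 0.6058 -0.1028  0.1804] psi 0.2178 tilt [ 1.e-04  1.e-04 -1.e+00] F [-0.6  -0.05  1.17] gap 0.0517
.6057,-.1026,.1804,.218 -> [0.2, -0.1, -0.0] [0.0, -0.0, -0.0]
```

Request:
{"name": "servo_tool", "arguments": {
  "deltas": [
    [1, [0, 0, 0], [0, 0, 0]],
    [1, [0, 0, 0], [0, 0, 0]],
    [1, [0, 0, 0], [0, 0, 0]],
    [1, [0, 0, -15], [0, 0, 0]],
    [1, [0, 0, -50], [0, 0, 0]],
    [1, [0, 0, -85], [0, 0, 0]],
    [1, [0, 0, -85], [0, 0, 0]],
    [1, [0, 0, -85], [0, 0, 0]]
  ]
}}

```text
time: 28.4
position: [0.6062, -0.1029, 0.2663]
orientation: [0.626, 0.78, 0.0, 0.001]
ft_force: [-0.2, -0.6, -0.1]
finger_gap: 0.0932
```

```bash
python3 d.py .434,.3136,.15,.218; python3 - <<'E'
from h import *
def sc(k): return can(0,[(z*k,r*k) for z,r in((0,21),(8,26),(80,26),(90,22))])
for i,nm,p,ks in((2,'big',[.57,.335],np.arange(1.2,1.7,.05)),(1,'small',[.39,.39],np.arange(.6,.9,.05))):
  for c in('top','side'):
    m=np.load(f'pics/m_black_can_{c}_{i}.npy')
    for k in ks:
      f=fit(sc(k),p,m,camera_info(c))
      if f[1]>.9: print(nm,c,round(k,2),f[0].round(4),round(f[1],3))
E
```

```text
t 28.4 p [ 0.6062 -0.1029  0.2663] psi 0.2178 tilt [ 2.2e-03 -7.0e-04 -1.0e+00] F [-0.15 -0.61 -0.07] gap 0.0932
.434,.3136,.15,.218 -> [444.1, -78.4, 115.6] [0.002, 0.001, -0.0]
big top 1.4 [0.569 0.333] 0.953
big top 1.45 [0.5683 0.3314] 0.952
big side 1.35 [0.57   0.3336] 0.912
big side 1.4 [0.5689 0.3331] 0.963
big side 1.45 [0.569  0.3329] 0.934
small top 0.75 [0.3922 0.4053] 0.953
small side 0.7 [0.394 0.411] 0.921
small side 0.75 [0.3929 0.4087] 0.929
```

Request:
{"name": "servo_tool", "arguments": {
  "deltas": [
    [1, [444, -78.4, 0], [0.002, 0.001, 0.818]],
    [1, [444, -78.4, 0], [0.002, 0.001, 0.818]],
    [1, [444, -78.4, 20], [0.002, 0.001, 0.818]],
    [1, [444, -78.4, 40], [0.002, 0.001, 0.818]],
    [1, [444, -78.4, 60], [0.002, 0.001, 0.818]],
    [1, [444, -78.4, 80], [0.002, 0.001, 0.818]],
    [1, [444, -78.4, 90], [0.002, 0.001, 0.818]],
    [1, [444, -78.4, 100], [0.002, 0.001, 0.818]],
    [1, [444, -78.4, 100], [0.002, 0.001, 0.818]],
    [1, [444, -78.4, 100], [0.002, 0.001, 0.818]]
  ]
}}

```text
time: 29.4
position: [0.43, 0.3155, 0.1621]
orientation: [0.884, 0.468, -0.002, -0.001]
ft_force: [-0.0, 0.0, 0.3]
finger_gap: 0.0932
```

Request:
{"name": "servo_tool", "arguments": {
  "deltas": [
    [1, [0, 0, 0], [0, 0, 0]],
    [1, [0, 0, 0], [0, 0, 0]],
    [1, [0, 0, 0], [0, 0, 0]]
  ]
}}

```text
time: 29.7
position: [0.4305, 0.3146, 0.162]
orientation: [0.884, 0.467, -0.003, -0.001]
ft_force: [-0.2, 0.0, -0.6]
finger_gap: 0.0929
```

```bash
python3 - <<'E'
from h import *
im=snapshot('wrist');cv2.imwrite('pics/wrist12.png',im[:,:,::-1])
ci=camera_info('wrist')
for d in trace('black_can','wrist'):
  m=np.array(d['region']);ys,xs=np.nonzero(m);print(d['p'],m.sum(),xs.mean(),ys.mean(),fit(can(),[.434,.3136],m,ci))
im=snapshot('side');cv2.imwrite('pics/side12.png',im[:,:,::-1])
for d in trace('green_can','side')[:1]: print(d['p'],fit(can(.133),[.606,-.103],np.array(d['region']),camera_info('side')))
E
python3 d.py .434,.3136,.05,-.6
```

```text
0.93 1775 236.83492957746478 143.94704225352112 (array([0.434 , 0.3136]), np.float64(0.0))
0.87 10768 453.6780274888559 99.94223625557207 (array([0.434 , 0.3136]), np.float64(0.0))
0.79 2921 323.8928449161246 198.2136254707292 (array([0.43480258, 0.31135792]), np.float64(0.9672389030456543))
0.57 (array([ 0.60941575, -0.10137471]), np.float64(0.9082855582237244))
t 29.9 p [0.431  0.3146 0.1627] psi -0.5997 tilt [-4.e-03 -5.e-04 -1.e+00] F [-0.16 -0.13  0.13] gap 0.0929
.434,.3136,.05,-.6 -> [1.1, 3.4, 112.7] [-0.003, 0.003, 0.0]
```

View pics/wrist12.png

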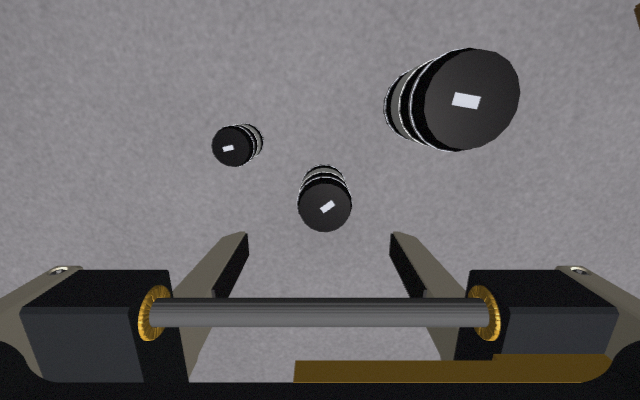

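View pics/side12.png

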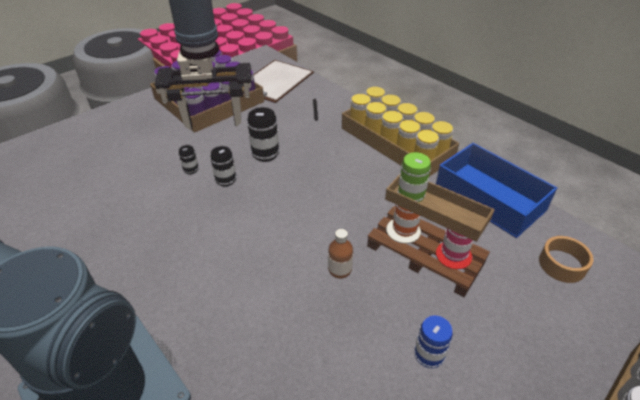

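Request:
{"name": "servo_tool", "arguments": {
  "deltas": [
    [1, [0.8, 4.3, 25], [-0.003, 0.003, 0]],
    [1, [0.8, 4.3, 65], [-0.003, 0.003, 0]],
    [1, [0.8, 4.3, 100], [-0.003, 0.003, 0]],
    [1, [0.8, 4.3, 112.5], [-0.003, 0.003, 0]],
    [1, [0.8, 4.3, 112.5], [-0.003, 0.003, 0]],
    [0, [0.8, 4.3, 112.5], [-0.003, 0.003, 0]],
    [0, [0.8, 4.3, 112.5], [-0.003, 0.003, 0]],
    [0, [0.8, 4.3, 112.5], [-0.003, 0.003, 0]],
    [0, [0.8, 4.3, 112.5], [-0.003, 0.003, 0]],
    [0, [0.8, 4.3, 112.5], [-0.003, 0.003, 0]]
  ]
}}

```text
time: 30.9
position: [0.4348, 0.313, 0.0509]
orientation: [0.884, 0.467, 0.001, -0.0]
ft_force: [0.2, -0.3, -0.7]
finger_gap: 0.0575
```

Request:
{"name": "servo_tool", "arguments": {
  "deltas": [
    [0, [0, 0, 0], [0, 0, 0]],
    [0, [0, 0, 0], [0, 0, 0]],
    [0, [0, 0, 0], [0, 0, 0]],
    [0, [0, 0, 0], [0, 0, 0]]
  ]
}}

```text
time: 31.3
position: [0.4349, 0.313, 0.0509]
orientation: [0.884, 0.467, 0.001, -0.0]
ft_force: [-1.0, -0.2, 0.9]
finger_gap: 0.0511
```

```bash
python3 d.py .434,.3136,.05,-.6 .6299,-.212,.235,.218
```

```text
t 31.3 p [0.4349 0.313  0.0509] psi -0.5995 tilt [ 1.3e-03  8.0e-04 -1.0e+00] F [-0.99 -0.16  0.92] gap 0.0511
.434,.3136,.05,-.6 -> [-0.0, -1.0, 0.9] [0.001, -0.001, 0.0]
.6299,-.212,.235,.218 -> [-323.2, 457.4, -184.2] [0.001, -0.001, -0.818]
```

Request:
{"name": "servo_tool", "arguments": {
  "deltas": [
    [0, [0, 0, -25], [0, 0, 0]],
    [0, [0, 0, -65], [0, 0, 0]],
    [0, [0, 0, -110], [0, 0, 0]],
    [0, [0, 0, -155], [0, 0, 0]],
    [0, [0, 0, -195], [0, 0, 0]],
    [0, [0, 0, -195], [0, 0, 0]],
    [0, [0, 0, -195], [0, 0, 0]]
  ]
}}

```text
time: 32.0
position: [0.4347, 0.3129, 0.2463]
orientation: [0.884, 0.467, 0.001, -0.0]
ft_force: [-0.0, 0.2, -2.3]
finger_gap: 0.0513
```

```bash
python3 d.py .50,-.19,.246,.218
```

```text
t 32.0 p [0.4347 0.3129 0.2463] psi -0.5995 tilt [ 0.0025  0.0014 -1.    ] F [-0.02  0.21 -2.33] gap 0.0513
.50,-.19,.246,.218 -> [-378.4, 337.7, -0.3] [0.002, -0.002, -0.818]
```

Request:
{"name": "servo_tool", "arguments": {
  "deltas": [
    [0, [-15, 13, 0], [0, 0, -0.03]],
    [0, [-45, 40, 0], [0, 0, -0.1]],
    [0, [-80, 71, 0], [0, 0, -0.18]],
    [0, [-115, 103, 0], [0, 0, -0.26]],
    [0, [-150, 134, 0], [0, 0, -0.34]],
    [0, [-185, 165, 0], [0, 0, -0.42]],
    [0, [-220, 196, 0], [0, 0, -0.5]],
    [0, [-245, 219, 0], [0, 0, -0.56]],
    [0, [-260, 232, 0], [0, 0, -0.6]],
    [0, [-260, 232, 0], [0, 0, -0.6]]
  ]
}}

```text
time: 33.0
position: [0.4785, -0.0349, 0.2432]
orientation: [0.708, 0.706, -0.0, -0.002]
ft_force: [-0.2, -0.4, -1.2]
finger_gap: 0.0514
```

```bash
python3 d.py .50,-.19,.246,.218
```

```text
t 33.0 p [ 0.4785 -0.0349  0.2432] psi -0.0028 tilt [-0.0023  0.0021 -1.    ] F [-0.24 -0.44 -1.2 ] gap 0.0514
.50,-.19,.246,.218 -> [-155.1, 21.9, -3.2] [-0.002, -0.002, -0.221]
```

Request:
{"name": "servo_tool", "arguments": {
  "deltas": [
    [0, [-20, 3, -3], [0, 0, -0.03]],
    [0, [-55, 8, -3], [0, 0, -0.08]],
    [0, [-95, 14, -3], [0, 0, -0.14]],
    [0, [-130, 19, -3], [0, 0, -0.19]],
    [0, [-155, 22, -3], [-0.002, -0.002, -0.221]],
    [0, [-155, 22, -3], [-0.002, -0.002, -0.221]],
    [0, [-155, 22, -3], [-0.002, -0.002, -0.221]]
  ]
}}

```text
time: 33.7
position: [0.4994, -0.1886, 0.2441]
orientation: [0.626, 0.779, 0.0, -0.002]
ft_force: [-0.4, -0.9, -1.0]
finger_gap: 0.0513
```

```bash
python3 d.py .6299,-.212,.245,.218
```

```text
t 33.7 p [ 0.4994 -0.1886  0.2441] psi 0.2168 tilt [-0.003   0.0031 -1.    ] F [-0.36 -0.86 -0.98] gap 0.0513
.6299,-.212,.245,.218 -> [-51.0, 122.4, -1.4] [-0.002, -0.004, -0.001]
```

Request:
{"name": "servo_tool", "arguments": {
  "deltas": [
    [0, [-8, 20, -1], [0, 0, 0]],
    [0, [-22, 52, -1], [-0.002, -0.004, -0.001]],
    [0, [-37, 88, -1], [-0.002, -0.004, -0.001]],
    [0, [-47, 113, -1], [-0.002, -0.004, -0.001]],
    [0, [-51, 122.4, -1], [-0.002, -0.004, -0.001]],
    [0, [-51, 122.4, -1], [-0.002, -0.004, -0.001]],
    [0, [-51, 122.4, -1], [-0.002, -0.004, -0.001]],
    [0, [-51, 122.4, -1], [-0.002, -0.004, -0.001]]
  ]
}}

```text
time: 34.5
position: [0.6288, -0.2114, 0.245]
orientation: [0.626, 0.78, -0.0, -0.0]
ft_force: [-0.1, 0.2, -1.0]
finger_gap: 0.0514
```

```bash
python3 - <<'E'
from h import *
for c in('side','wrist'):
  im=snapshot(c);cv2.imwrite(f'pics/{c}13.png',im[:,:,::-1])
E
python3 d.py .6299,-.212,.1839,.218
```

```text
t 34.6 p [ 0.6291 -0.2118  0.2453] psi 0.2174 tilt [ 1.e-04 -6.e-04 -1.e+00] F [-0.06 -0.63 -1.55] gap 0.0513
.6299,-.212,.1839,.218 -> [-0.3, 0.8, 61.4] [-0.0, 0.001, -0.001]
```

View pics/side13.png

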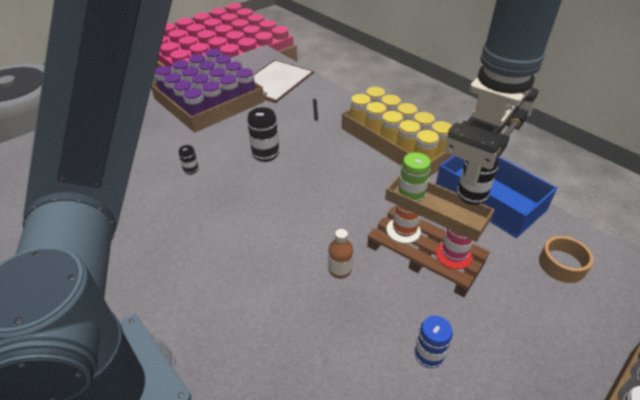

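View pics/wrist13.png

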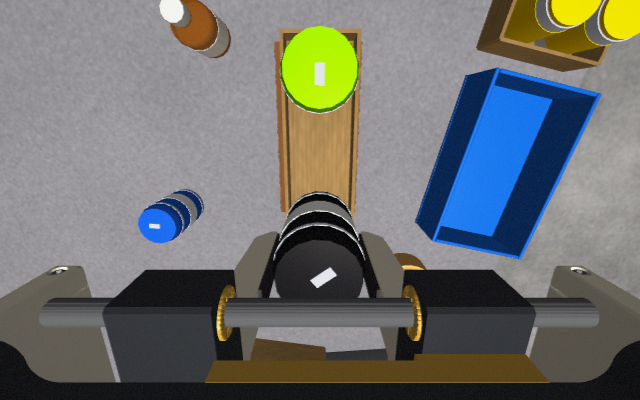

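Request:
{"name": "servo_tool", "arguments": {
  "deltas": [
    [0, [-0.3, 0.6, 10], [0, 0, 0]],
    [0, [-0.3, 0.6, 28], [0, 0, 0]],
    [0, [-0.3, 0.6, 44], [0, 0, 0]],
    [0, [-0.3, 0.6, 53], [0, 0, 0]],
    [0, [-0.3, 0.6, 57], [0, 0, 0]],
    [0, [-0.3, 0.6, 57], [0, 0, 0]],
    [0, [-0.3, 0.6, 57], [0, 0, 0]],
    [0, [-0.3, 0.6, 57], [0, 0, 0]]
  ]
}}

```text
time: 35.4
position: [0.6302, -0.2122, 0.1892]
orientation: [0.626, 0.78, -0.0, 0.001]
ft_force: [0.4, 0.7, -0.7]
finger_gap: 0.0515
```

```bash
python3 d.py .6299,-.212,.1839,.218
```

```text
t 35.4 p [ 0.6302 -0.2122  0.1892] psi 0.2174 tilt [ 0.0015 -0.0013 -1.    ] F [ 0.36  0.68 -0.66] gap 0.0515
.6299,-.212,.1839,.218 -> [0.3, -0.2, 5.3] [0.001, 0.002, -0.001]
```

Request:
{"name": "servo_tool", "arguments": {
  "deltas": [
    [0, [0, -0.2, 2.2], [0.001, 0.002, 0]],
    [0, [0, -0.2, 4], [0.001, 0.002, 0]],
    [0, [0, -0.2, 5], [0.001, 0.002, 0]],
    [0, [0, -0.2, 5.7], [0.001, 0.002, 0]],
    [0, [0, -0.2, 5.7], [0.001, 0.002, 0]],
    [0, [0, -0.2, 5.7], [0.001, 0.002, 0]]
  ]
}}

```text
time: 36.0
position: [0.63, -0.2124, 0.184]
orientation: [0.626, 0.78, 0.0, 0.0]
ft_force: [-0.3, 0.5, 1.9]
finger_gap: 0.0515
```

```bash
python3 d.py .6299,-.212,.1839,.218
```

```text
t 36.0 p [ 0.63   -0.2124  0.184 ] psi 0.2174 tilt [ 5.e-04  1.e-04 -1.e+00] F [-0.34  0.54  1.92] gap 0.0515
.6299,-.212,.1839,.218 -> [0.4, -0.0, 0.1] [0.0, 0.0, -0.001]
```

Contact; release, go straight up and then retreat toward +y for a clear view.

Request:
{"name": "servo_tool", "arguments": {
  "deltas": [
    [1, [0, 0, 0], [0, 0, 0]],
    [1, [0, 0, 0], [0, 0, 0]],
    [1, [0, 0, 0], [0, 0, 0]],
    [1, [0, 0, -15], [0, 0, 0]],
    [1, [0, 0, -50], [0, 0, 0]],
    [1, [0, 0, -85], [0, 0, 0]],
    [1, [0, 0, -85], [0, 0, 0]],
    [1, [0, 0, -85], [0, 0, 0]]
  ]
}}

```text
time: 36.8
position: [0.6304, -0.2126, 0.2698]
orientation: [0.626, 0.78, 0.0, 0.001]
ft_force: [0.3, -0.2, -0.5]
finger_gap: 0.093
```

Request:
{"name": "servo_tool", "arguments": {
  "deltas": [
    [1, [100, -100, 0], [0, 0, 0]],
    [1, [200, -150, 0], [0, 0, 0]],
    [1, [300, -150, 0], [0, 0, 0]],
    [1, [300, -150, 0], [0, 0, 0]],
    [1, [300, -150, 0], [0, 0, 0]],
    [1, [300, -150, 0], [0, 0, 0]],
    [1, [300, -150, 0], [0, 0, 0]],
    [1, [300, -150, 0], [0, 0, 0]],
    [1, [300, -150, 0], [0, 0, 0]],
    [1, [300, -150, 0], [0, 0, 0]]
  ]
}}

```text
time: 37.8
position: [0.4195, 0.0474, 0.2684]
orientation: [0.626, 0.78, -0.0, 0.001]
ft_force: [0.1, -0.6, 0.8]
finger_gap: 0.093
```

```bash
python3 - <<'E'
from h import *
for c in('side','top'):
  im=snapshot(c);cv2.imwrite(f'pics/{c}14.png',im[:,:,::-1]);ci=camera_info(c)
  for n,M,p in(('green_can',can(.133),[.606,-.103]),('black_can',can(.133),[.63,-.212]),('carton_tray',box(.066,.186,.13,.158),[.617,-.157,.215]),('blue_can',can(),[.4442,-.306])):
    for d in trace(n,c):
      x,q=fit(M,p,np.array(d['region']),ci)
      if q>.3: print(c,n,round(d['p'],2),x.round(4),round(q,3))
E
python3 d.py
```

```text
side green_can 0.69 [ 0.6092 -0.1016] 0.912
side black_can 0.8 [ 0.6352 -0.2104] 0.916
side carton_tray 0.82 [ 0.6182 -0.1572  0.2148] 0.617
side blue_can 0.94 [ 0.445  -0.3037] 0.964
top green_can 0.97 [ 0.6072 -0.1054] 0.964
top black_can 0.73 [ 0.6315 -0.2137] 0.955
top carton_tray 0.65 [ 0.6182 -0.1569  0.2188] 0.468
top blue_can 0.95 [ 0.4429 -0.3068] 0.961
t 38.3 p [0.4193 0.0478 0.269 ] psi 0.217 tilt [ 2.2e-03 -9.0e-04 -1.0e+00] F [-0.37  0.23 -0.22] gap 0.0928
```

View pics/side14.png

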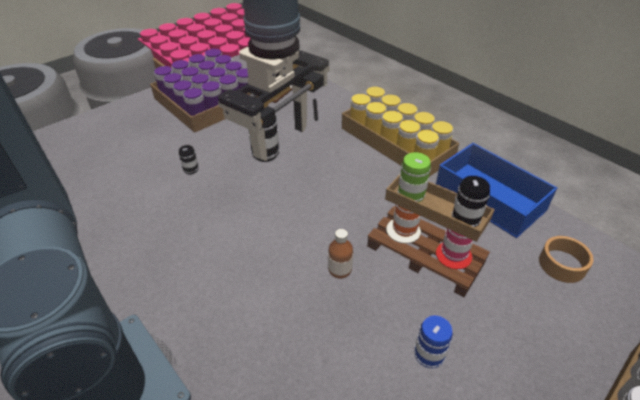

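View pics/top14.png

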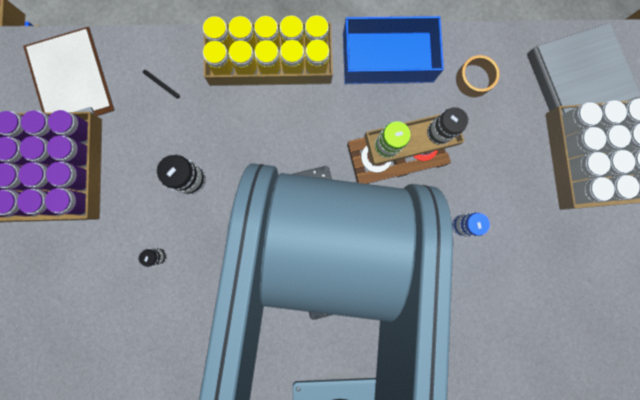

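```bash
python3 -c "
from station import job
print(job.sign_off())"
```

```text
the job is handed in; nothing more can be done
None
```

The two-tier display is built in the order asked, and I handed the job in at about 38 s of the 109 s allowed. The orange can went on the white disc and the pink can on the red disc, then the tray across them. The green can then went in above orange and the middle-sized black can above pink. The gripper was open and clear of everything at hand-in.

**Final pictures:** All four cans are upright and the tray is level. The blue can is still in its place to within about 1.5 mm, and the bottle stands in the side picture; I did not re-measure it. In the last top picture the arm hid the bottle.

**Placement:** Measured in the top picture, the green and black cans are about 2–3 mm off the disc centres. Measured before the upper cans went in, the tray is about 2 mm off the pallet centre across its width and in line with it to within about 0.5°. The orange and pink cans came out within about 1–4 mm of their discs, depending on the camera.

**Checks that disagreed or were poor:**
- The cameras differ by about 2 mm from one another.
- The last side-camera fit put the black can about 4 mm further out than the top camera did. I put this down to the tray wall hiding its foot.
- The last tray fits matched poorly because the cans cover part of it.
- The first closing on the orange can was about 6 mm off centre, so I opened and re-gripped before lifting.

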